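# Hang the check weight on the swinging load hook

## Robot

A 6-joint arm with a two-finger parallel gripper is mounted at the origin on the work surface. World frame = base frame: x ahead of the robot, y to its left, z up, the work surface at z = 0. Lengths are in m, angles in rad, forces in N, time in s.
With the tool pointing down it reaches from about 0.3 to 0.775 m from the base axis. Payload 14.6 kg.
Tool frame: the origin (TCP) lies midway between the tips of the shut fingers; the grasp point (between the pads) lies 19 mm behind it; z points along the fingers, y is the direction in which the jaws open and shut (so a half turn about z gives the same grasp; the last joint's range is limited). The gripper opens to 94 mm and grips with 3 to 60 N. Pads are 16 mm wide; open, the fingers measure 119 mm over their backs; the gripper's body (75 mm by 177 mm) begins 78 mm behind the grasp point.
Start: joints at [1.238, 0.3, 1.521, -0, 1.321, -0.067], TCP at [0.144, 0.531, 0.205] pointing down, gripper open.
Joint ranges: [-3.03, 3.03], [-0.79, 2.21], [0.23, 2.52], [-1.04, 4.18], [0, 3.07], [-2.55, 2.55]. Speed limits (rad/s): [2.22, 2.22, 2.57, 3.14, 3.14, 3.14].

## Interface

Orientations are given as a rotation vector (axis times angle).
In Python, from workcell import telemetry, viewer, r gives the robot as it stands.
- The arm moves only by the tool play_rows, never from a script. Its argument "rows" is a list of rows, each an object of numbers: "x", "y", "z": the shift along the tool's x, y, z in m; "spin": the turn about the tool's z in degrees; "jaw": the finger opening in m, from 0 to 0.094. A call has 1 to 20 rows; each row is the pose to reach, as a shift and turn from the pose commanded when the call began, along the tool's axes at that moment; what a row does not reach only later rows make up. A row lasts 1/12 s, in which the tool goes at most 41.7 mm and 7.16 degrees, less where a joint would pass 70% of its speed; a pose out of reach is approached as far as the arm can. A call with a gripper value outside its range is refused whole. The fingers move at their own pace and stop on an object; "grip_force" is the grip in N (left out, the last holds). Time passes only in rows, so rows that repeat a pose let the fingers close. It gives the time, the measured TCP pose, the force and the opening at its end, in the units of the state.
- telemetry.state(): the state, without advancing time (a new reading comes with each control period).
- viewer.camera(name): name is "side" or "top"; returns (picture, depth): 480x640x3 uint8, red, green, blue; 480x640 float32, m along the optical axis (not along the pixel's ray), 0 where there is no reading.
- viewer.camera_model(name): a dict with "vfov" (degrees; the focal length in pixels is half the picture's height over the tangent of half this angle, whatever the lens; pixels are square), "cx", "cy" (the principal point, pixels), "R" (3x3) and "t" (3): a world point X has camera coordinates R X + t. Camera axes: x right, y down, z forward; pixel columns grow to the right and rows downward; lengths in m; the calibration is good to about 2 mm. A picture is of the moment at which its call begins. camera_model takes no time and is no camera call.
- r.hand_in(): hands the job in, once; it reports no verdict.
The state is a dict: "time": time; "q": joint angles; "dq": joint speeds; "effort": joint torques, N m; "eef_pos": TCP position; "tcp_rot": TCP orientation; "contact_force": force on the tool from outside, world axes, zero at the start; "torque": the same for the moment, N m; "grip_width": opening from 0.0 (shut) to 1.0 (fully open).
Only numpy, scipy, OpenCV 4.12 (cv2) and the standard library are available. Lean on these libraries where they do the work, as an engineer would, in place of code of your own. Each camera call takes 0.05 s, during which the arm holds its last target.

## Task

Swing the lid of the check-weight case up past its balance point so that it stays open by itself, then stop the swinging load hook of the gauge stand and let go of it so that it hangs still on its own. After that take the weight out of the case and hang it by its stirrup on the hook; finish with the weight hanging quietly, the case still open, and the bottle, jar and beaker standing where they were.

Things in the scene. Friction and masses are not known exactly. Their poses are not given: they have to be found in the camera images.
- case: fixed grey plastic weight case, base 140 (x) x 110 (y) x 50 mm high, walls and floor 5 mm; origin under its centre on the table, x points from its front (grip) side to its hinge side, z up. It stands on the left or the right half of the bench, the gauge stand on the other.
- lid (a joint): opening angle of the case's deep lid (shell 140 x 110 x 90 mm high, 0.3 kg; closed case 140 mm high): 0 shut, stop at 1.75 rad, leaning back. Balance point near 0.85 rad: let go below that it falls shut, above 1.0 it sinks back to the stop by itself in about 2 s (damped hinge).
- lid_hinge (a point): point on the lid's hinge line (line along the case's y), in the middle of the rear upper rim of the base, 70 mm behind the case's centre and 50 mm above the table
- lid_grip (a point): grip point of the black upright fin on the lid's top at its front edge; the fin is 28 mm long (case x), 10 mm thick (case y) and 36 mm high, its top edge 14 mm above this point. With the lid shut the point lies 125 mm in front of the hinge line and 112 mm above it. Pinched across its 10 mm thickness (fingers closing along the hinge line) it can pivot between the fingers as the lid swings.
- weight_mid (a point): centre, 62 mm above the bottom, of the steel check weight standing in the case (hidden under the lid at first), 124 mm high, about 0.4 kg: a cylinder 44 mm across and 40 mm high, above it a stirrup of 6 mm wire with a peaked top, and on the peak a flat upright grip tab. Axes: x through the stirrup's window, y across it, z up.
- weight_tab (a point): grip point in the weight's flat tab, 108 mm above the weight's bottom and 16 mm below the tab's top. The tab is 24 mm (weight's x) by 12 mm (weight's y) by 38 mm high: pinch across the 12 mm.
- weight_eye (a point): underside of the stirrup's peak, by which the weight hangs, 81 mm above the weight's bottom and 27 mm below weight_tab. The window below it reaches 41 mm down to the cylinder; it is 44 mm wide inside at its widest, 13 mm below the peak, narrowing to 28 mm at the cylinder.
- stand: fixed stand; origin on the table below the seat of the plumb hook; x points from the hook's tip back to the post, y is the direction of swing, z up. Stem at x = +80 mm; aluminium load beam above it from x = +76 mm back, 362 to 380 mm up, 16 mm wide; 16 mm post at x = +180 mm, 391 mm high; white readout, 61 mm high, by the post; base plate from x = +110 to +240 mm, 200 mm wide, 16 mm high.
- hook: steel hook of 8 mm round wire, 0.09 kg, swinging freely side to side about a pin along the stand's x, 345 mm up (its origin; z upright when plumb). Amplitude at first 0.35 to 0.6 rad, period about 0.7 s; it does not stop by itself. Stem 132 mm down, then a prong towards the stand's -x: sloping to -55 mm from the stem, level to -93 mm, then turned up 15 mm to its tip at -108 mm.
- hook_seat (a point): top of the level part of the prong, where the weight's stirrup rests: 145 mm below the pin, 80 mm from the stem towards the tip; 200 mm above the table when plumb. It moves with the hook.
- bottle: tall glass bottle with blue cap, 64 mm diameter, 190 mm high, loose, stands beside the hook, about 130 mm to one side or the other; origin under its centre
- jar: low white jar, 68 mm diameter, 75 mm high, loose, stands on the other side of the hook; origin under its centre
- beaker: glass beaker, 72 mm diameter, 95 mm high, loose, stands beside the case on its outer or inner side; origin under its centre
There are look-alikes about, which are no part of the job. Of the things that look like the case, take the one that is farthest from the robot's base at the start.

How it is judged:
On the way, in this order (a step that is already met when the one before it is completed fails the run):
1. the lid is swung open past its balance point, back to its stop (value of joint lid above 1.5 rad), for 0.3 s.
2. the hook has been stopped and hangs plumb and still, touched by nothing (angle between hook's own z axis and vertical below 0.07 rad and angular speed of hook below 0.6 rad/s and contact force between hook and anything else below 0.003 N), for 0.6 s.
At the end, for the whole second after the job is handed in: Weight hangs by its stirrup peak on the level part of the prong (within 22 mm of the seat point), upright within 0.25 rad; hook within 0.12 rad of plumb, slower than 0.8 rad/s; lid open past 1.5 rad; bottle, jar and beaker within 30 mm of where they stood (distance between weight_eye and hook_seat below 0.022 m and angle between weight_mid's own z axis and vertical below 0.25 rad and angle between hook's own z axis and vertical below 0.12 rad and angular speed of hook below 0.8 rad/s and value of joint lid above 1.5 rad and distance of each of bottle, jar, beaker from where it was at the start of the episode below 0.03 m); the robot touches nothing.
It fails at once if a bystander is knocked over or shoved (angle between any of bottle, jar, beaker's own z axis and vertical above 0.5 rad or distance of any of bottle, jar, beaker from where it was at the start of the episode above 0.06 m).
It also fails if it takes over 72 s, if anything falls off the work surface, if the arm or the gripper's body presses on something with over 40 N, if the wrist force passes 120 N, or if a joint passes its speed limit or range.

## Working session

There is one attempt and no reset: what is moved stays moved. The work goes in short steps, Python scripts to look and compute and a tool call to move; the robot and the scene stay as the last step left them, time stands still between calls to the robot, and variables do not carry over. Pictures are saved under pics/ and viewed, and the job is handed in when it is done.

Besides the shell and the picture viewer there is one more tool, called after "Request:" by a JSON object that holds its "op" and its "data". play_rows: Moves the arm, as the interface text tells. Its arguments: {"type":"object","properties":{"rows":{"type":"array","items":{"type":"object","properties":{"x":{"type":"number"},"y":{"type":"number"},"z":{"type":"number"},"spin":{"type":"number"},"jaw":{"type":"number"}}}},"grip_force":{"type":"number"}},"required":["rows"]}

```bash
ls; mkdir -p pics; python3 - <<'E'
from workcell import telemetry, viewer, r
import cv2,numpy as np
print(telemetry.state())
for n in ["side","top"]:
    p,d=viewer.camera(n); m=viewer.camera_model(n); print(n,m)
    cv2.imwrite(f"pics/{n}0.png",p[:,:,::-1]); np.savez(f"pics/{n}0.npz",p=p,d=d)
E
```

```text
pics
{'time': 0.0, 'q': array([ 1.23840103e+00,  3.00470395e-01,  1.52158956e+00, -1.31460064e-05,
        1.32068209e+00, -6.66024091e-02]), 'dq': array([ 0.00069915, -0.00026633,  0.00086507,  0.00104896,  0.00027633,
        0.00132287]), 'effort': array([ 2.30516940e-03, -5.31812489e+01, -3.52731156e+01,  7.08895829e-02,
        2.45453732e-02, -1.42888407e-04]), 'eef_pos': array([0.14439264, 0.53043614, 0.20488313]), 'tcp_rot': array([-4.16244935e-01, -3.11367768e+00,  1.77349094e-03]), 'contact_force': array([-0.42015813, -0.24704668,  0.25766356]), 'torque': array([-0.00692306,  0.03481542,  0.00552469]), 'grip_width': 1.0036875115394233}
side {'vfov': 42.69513496669421, 'cx': 317.04930966177864, 'cy': 244.61556936182183, 'R': array([[ 0.99551746,  0.09457079,  0.00115983],
       [ 0.0898964 , -0.94235889, -0.32230166],
       [-0.02938735,  0.3209612 , -0.9466363 ]]), 't': array([-0.4541696 ,  0.0608166 ,  1.66788724])}
top {'vfov': 51.738937955449266, 'cx': 324.8679408131724, 'cy': 233.9882103202735, 'R': array([[-0.00988272, -0.9999364 , -0.00543359],
       [-0.99445903,  0.01039703, -0.10460951],
       [ 0.10465935,  0.00436966, -0.99449853]]), 't': array([0.02597707, 0.44207124, 1.22958323])}
```

View pics/side0.png

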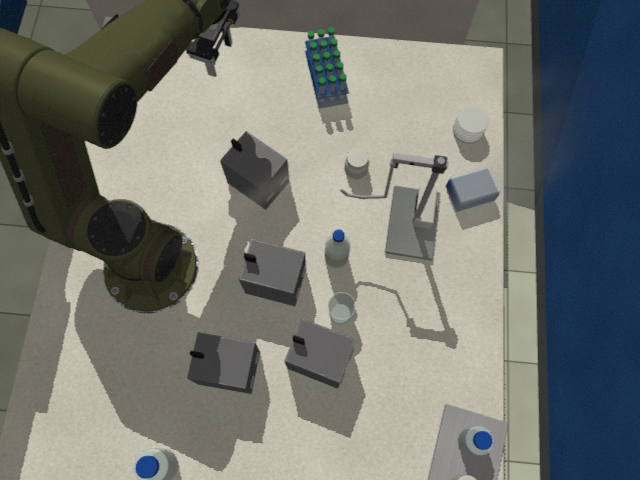

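View pics/top0.png

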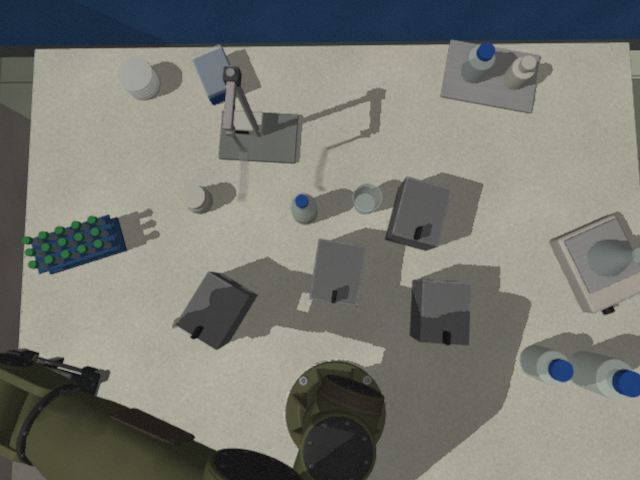

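```bash
cat > h.py <<'E'
import numpy as np,cv2
from workcell import viewer,telemetry
def cloud(n,d):
    m=viewer.camera_model(n); f=240/np.tan(np.radians(m["vfov"]/2))
    v,u=np.mgrid[0:480,0:640]
    X=np.stack([(u-m["cx"])/f*d,(v-m["cy"])/f*d,d],-1)
    return (X-m["t"])@m["R"]      # R^T (X-t)
def proj(n,P):
    m=viewer.camera_model(n); f=240/np.tan(np.radians(m["vfov"]/2))
    c=np.asarray(P)@m["R"].T+m["t"]
    return c[...,:2]/c[...,2:]*f+[m["cx"],m["cy"]]
def shot(n,name):
    p,d=viewer.camera(n); cv2.imwrite(f"pics/{name}.png",p[:,:,::-1]); np.savez(f"pics/{name}.npz",p=p,d=d); return p,d
def load(name):
    z=np.load(f"pics/{name}.npz"); return z["p"],z["d"]
E
python3 - <<'E'
from h import *
p,d=load("top0"); W=cloud("top",d)
for nm,(u,v) in dict(caseA=(418,212),caseB=(440,310),caseC=(338,272),caseD=(217,310)).items():
    s=W[v-40:v+40,u-40:u+40].reshape(-1,3); s=s[(s[:,2]>0.13)&(s[:,2]<0.147)]
    r=cv2.minAreaRect(s[:,:2].astype(np.float32)); print(nm,len(s),s.mean(0).round(3),r,np.hypot(*r[0]))
for nm,(u,v) in dict(finA=(418,232),bottle=(302,202),jar=(197,193),beaker=(367,190)).items(): print(nm,W[v,u])
E
```

```text
caseA 2832 [ 0.483 -0.202  0.14 ] ((0.48270800709724426, -0.20209088921546936), (0.11078139394521713, 0.14120979607105255), 74.10493469238281) 0.5233046413129663
caseB 3024 [ 0.253 -0.247  0.14 ] ((0.2518041431903839, -0.24759593605995178), (0.11136386543512344, 0.14028941094875336), 85.31179809570312) 0.3531417195422358
caseC 2908 [ 0.345 -0.006  0.14 ] ((0.34414419531822205, -0.005658172070980072), (0.11017576605081558, 0.14035868644714355), 80.56050872802734) 0.3441907059791292
caseD 3006 [0.262 0.277 0.141] ((0.2609775960445404, 0.27875977754592896), (0.11070811003446579, 0.14089158177375793), 58.9869270324707) 0.38185903055269377
finA [ 0.42849388 -0.18591383  0.1761895 ]
bottle [0.49656796 0.07061493 0.18851663]
jar [0.54177367 0.33450333 0.07179385]
beaker [ 0.55143096 -0.08608284  0.037196  ]
```

```bash
python3 - <<'E'
from h import *
p,d=load("top0"); W=cloud("top",d)
c=cv2.resize(p[160:260,330:480,::-1],None,fx=5,fy=5,interpolation=cv2.INTER_CUBIC); cv2.imwrite("pics/cropA.png",c)
c=cv2.resize(p[50:220,180:340,::-1],None,fx=3.5,fy=3.5,interpolation=cv2.INTER_CUBIC); cv2.imwrite("pics/cropS.png",c)
p2,d2=load("side0"); W2=cloud("side",d2)
c=cv2.resize(p2[130:280,320:470,::-1],None,fx=4,fy=4,interpolation=cv2.INTER_CUBIC); cv2.imwrite("pics/cropS2.png",c)
def box(W,lo,hi):
    s=W.reshape(-1,3); return s[np.all((s>lo)&(s<hi),1)]
for n,Wc in (("top",W),("side",W2)):
    fin=box(Wc,(.38,-.26,.16),(.5,-.12,.19)); print(n,"fin",len(fin),fin.mean(0),fin.min(0),fin.max(0))
    pl=box(Wc,(.5,.0,.011),(.85,.35,.021)); print("plate",cv2.minAreaRect(pl[:,:2].astype(np.float32)))
    bm=box(Wc,(.5,.0,.37),(.85,.35,.385)); print("beam",len(bm), bm.mean(0), bm.min(0),bm.max(0), cv2.minAreaRect(bm[:,:2].astype(np.float32)))
    lid=box(Wc,(.38,-.32,.13),(.6,-.09,.147)); print("lid",cv2.minAreaRect(lid[:,:2].astype(np.float32)))
    hk=box(Wc,(.5,.05,.19),(.72,.4,.36)); print("hook",len(hk),hk.min(0),hk.max(0))
    cap=box(Wc,(.45,.0,.185),(.55,.12,.2)); print("cap",cap.mean(0))
    jr=box(Wc,(.45,.28,.068),(.62,.4,.08)); print("jar",len(jr),cv2.minAreaRect(jr[:,:2].astype(np.float32)))
    bk=box(Wc,(.45,-.15,.08),(.65,-.03,.1)); print("beaker",len(bk),cv2.minAreaRect(bk[:,:2].astype(np.float32)) if len(bk) else 0)
E
```

```text
top fin 72 [ 0.42891393 -0.18568537  0.17406809] [ 0.4153782  -0.19306428  0.16038763] [ 0.44280749 -0.17860664  0.18033093]
plate ((0.6468875408172607, 0.21211811900138855), (0.22786864638328552, 0.3072076737880707), 85.43991088867188)
beam 548 [0.65697171 0.19546252 0.37966029] [0.60380762 0.17720706 0.37003594] [0.72576036 0.20855147 0.38497079] ((0.6646566987037659, 0.19643835723400116), (0.029988810420036316, 0.12207125872373581), 85.29570007324219)
lid ((0.48270800709724426, -0.20209088921546936), (0.11078139394521713, 0.14120979607105255), 74.10493469238281)
hook 551 [0.50031139 0.0593972  0.19003222] [0.71052843 0.2142879  0.35874768]
cap [0.5008093  0.07279792 0.19012987]
jar 454 ((0.5352300405502319, 0.344168096780777), (0.05862452834844589, 0.05740092322230339), 11.346397399902344)
beaker 192 ((0.5119986534118652, -0.10151134431362152), (0.12073435634374619, 0.070888452231884), 59.360382080078125)
side fin 64 [ 0.43037529 -0.18707251  0.17412218] [ 0.41672369 -0.19432299  0.16060374] [ 0.44357464 -0.17910275  0.18064584]
plate ((0.6750636696815491, 0.17805986106395721), (0.34591037034988403, 0.3403969705104828), 0.5151500701904297)
beam 425 [0.66177487 0.19424951 0.3792009 ] [0.60511181 0.17525588 0.37009023] [0.72652755 0.20943774 0.38493192] ((0.6657680869102478, 0.1923348605632782), (0.0331815704703331, 0.12151847779750824), 89.4367446899414)
lid ((0.48296207189559937, -0.20107223093509674), (0.11147180944681168, 0.14008258283138275), 74.17882537841797)
hook 522 [0.50008016 0.0588807  0.19001367] [0.71997166 0.20598763 0.3595707 ]
cap [0.50200866 0.07262178 0.19093182]
jar 302 ((0.5358369946479797, 0.344813734292984), (0.05861756578087807, 0.05874667689204216), 75.18080139160156)
beaker 164 ((0.5251907706260681, -0.07870851457118988), (0.0680723637342453, 0.07151298224925995), 3.920228958129883)
```

View pics/cropA.png

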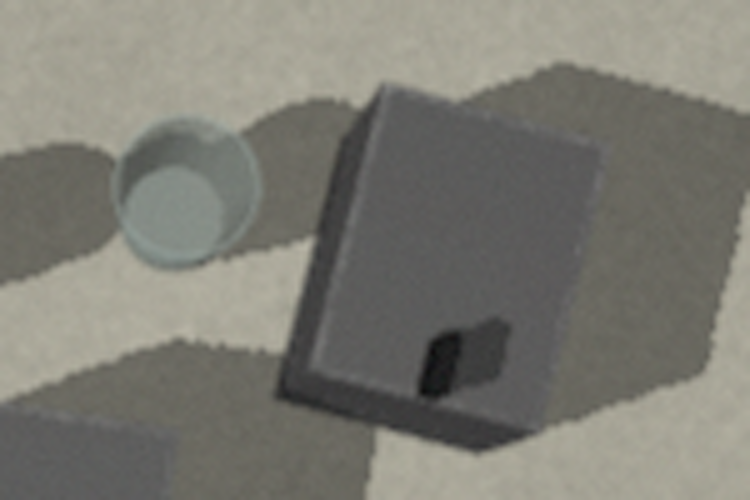

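View pics/cropS2.png

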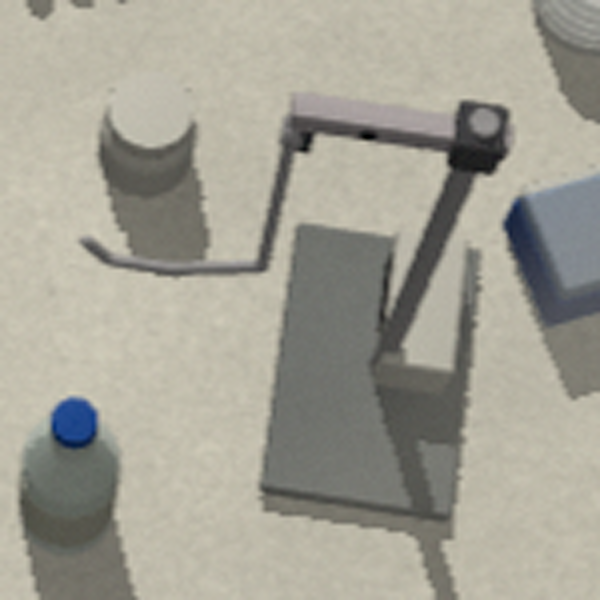

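View pics/cropS.png

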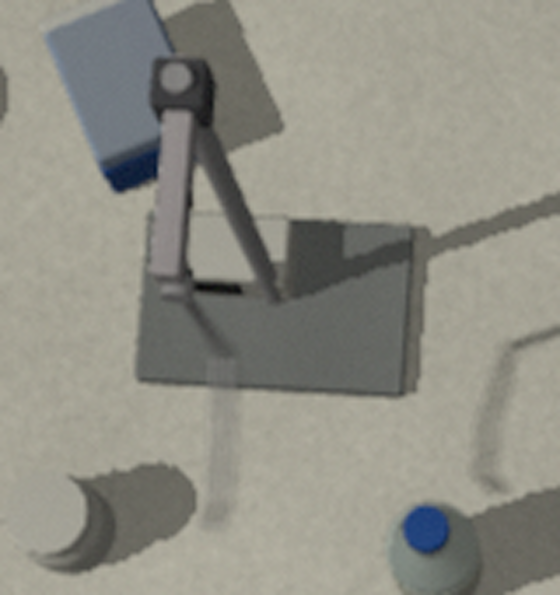

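```bash
cat >> h.py <<'E'
from scipy.spatial.transform import Rotation as Ro
def rel(pts,yaw_y=None,pos=None):
    """world TCP targets -> tool shift; yaw_y = wanted world heading(deg) of tool y"""
    s=telemetry.state(); R=Ro.from_rotvec(s["tcp_rot"]).as_matrix(); p=np.array(s["eef_pos"] if pos is None else pos)
    h=np.degrees(np.arctan2(R[1,1],R[0,1]))
    print("t",round(s["time"],3),"tcp",s["eef_pos"].round(4),"yhead",round(h,2),"F",s["contact_force"].round(2),"grip",round(float(s["grip_width"])*.094,4), "zt",R[:,2].round(3))
    if yaw_y is not None:
        k=(h-yaw_y+90)%180-90; print("spin",round(k,2))
    for q in pts: print(q,"->",(R.T@(np.array(q)-p)).round(4))
E
python3 - <<'E'
from h import *
rel([(.36,.2,.26),(.43,-.1865,.26),(.43,-.1865,.165),(.43,-.1865,.145)],74.15)
# stand fit
for n in ("top","side"):
    W=cloud(n,load(n+"0")[1]).reshape(-1,3)
    b=W[(W[:,2]>.377)&(W[:,2]<.384)&(W[:,0]>.5)&(W[:,0]<.69)&(W[:,1]>.1)&(W[:,1]<.3)]
    l=cv2.fitLine(b[:,:2].astype(np.float32),cv2.DIST_HUBER,0,.01,.01).ravel(); print(n,l,np.degrees(np.arctan2(l[1],l[0])),b.min(0),b.max(0))
    t=W[(W[:,2]>.385)&(W[:,2]<.4)&(W[:,0]>.5)&(W[:,0]<.8)&(W[:,1]>.1)&(W[:,1]<.3)]; print("post",len(t),t.mean(0),t.min(0),t.max(0))
E
```

```text
t 0.1 tcp [0.1444 0.5305 0.205 ] yhead 74.77 F [-0.06  0.19  0.06] grip 0.0939 zt [-0.    -0.001 -1.   ]
spin 0.62
(0.36, 0.2, 0.26) -> [-0.2948 -0.2623 -0.0548]
(0.43, -0.1865, 0.26) -> [-0.4639 -0.6168 -0.0545]
(0.43, -0.1865, 0.165) -> [-0.4639 -0.6167  0.0405]
(0.43, -0.1865, 0.145) -> [-0.4639 -0.6167  0.0605]
top [ 0.99735016 -0.07275096  0.64633435  0.19704255] -4.172008 [0.60380762 0.18672252 0.3770519 ] [0.68998303 0.20730958 0.38367724]
post 193 [0.70651666 0.1920486  0.38820081] [0.65353073 0.17826214 0.38502076] [0.72102823 0.20824901 0.39672733]
side [ 0.9971811  -0.07503196  0.6471698   0.19715084] -4.303058 [0.60511181 0.18632493 0.37711379] [0.68919921 0.20943774 0.38389109]
post 130 [0.70624958 0.1919435  0.38849597] [0.64192155 0.17725446 0.38507197] [0.72261887 0.20804653 0.39611706]
```

Request:
{"op": "play_rows", "data": {"rows": [{"x": -0.03, "y": -0.03, "z": -0.055, "jaw": 0.06}, {"x": -0.295, "y": -0.262, "z": -0.055, "jaw": 0.06, "spin": 0.6}, {"x": -0.295, "y": -0.262, "z": -0.055, "jaw": 0.06, "spin": 0.6}, {"x": -0.295, "y": -0.262, "z": -0.055, "jaw": 0.06, "spin": 0.6}, {"x": -0.295, "y": -0.262, "z": -0.055, "jaw": 0.06, "spin": 0.6}, {"x": -0.295, "y": -0.262, "z": -0.055, "jaw": 0.06, "spin": 0.6}, {"x": -0.295, "y": -0.262, "z": -0.055, "jaw": 0.06, "spin": 0.6}, {"x": -0.295, "y": -0.262, "z": -0.055, "jaw": 0.06, "spin": 0.6}, {"x": -0.295, "y": -0.262, "z": -0.055, "jaw": 0.06, "spin": 0.6}, {"x": -0.464, "y": -0.617, "z": -0.054, "jaw": 0.06, "spin": 0.6}, {"x": -0.464, "y": -0.617, "z": -0.054, "jaw": 0.06, "spin": 0.6}, {"x": -0.464, "y": -0.617, "z": -0.054, "jaw": 0.06, "spin": 0.6}, {"x": -0.464, "y": -0.617, "z": -0.054, "jaw": 0.06, "spin": 0.6}, {"x": -0.464, "y": -0.617, "z": -0.054, "jaw": 0.06, "spin": 0.6}, {"x": -0.464, "y": -0.617, "z": -0.054, "jaw": 0.06, "spin": 0.6}, {"x": -0.464, "y": -0.617, "z": -0.054, "jaw": 0.06, "spin": 0.6}, {"x": -0.464, "y": -0.617, "z": -0.054, "jaw": 0.06, "spin": 0.6}, {"x": -0.464, "y": -0.617, "z": -0.054, "jaw": 0.06, "spin": 0.6}, {"x": -0.464, "y": -0.617, "z": -0.054, "jaw": 0.06, "spin": 0.6}, {"x": -0.464, "y": -0.617, "z": -0.054, "jaw": 0.06, "spin": 0.6}]}}

```text
schema error: expected keys x, y, z, spin, jaw
```

Request:
{"op": "play_rows", "data": {"rows": [{"x": -0.03, "y": -0.03, "z": -0.055, "jaw": 0.06, "spin": 0.6}, {"x": -0.295, "y": -0.262, "z": -0.055, "jaw": 0.06, "spin": 0.6}, {"x": -0.295, "y": -0.262, "z": -0.055, "jaw": 0.06, "spin": 0.6}, {"x": -0.295, "y": -0.262, "z": -0.055, "jaw": 0.06, "spin": 0.6}, {"x": -0.295, "y": -0.262, "z": -0.055, "jaw": 0.06, "spin": 0.6}, {"x": -0.295, "y": -0.262, "z": -0.055, "jaw": 0.06, "spin": 0.6}, {"x": -0.295, "y": -0.262, "z": -0.055, "jaw": 0.06, "spin": 0.6}, {"x": -0.295, "y": -0.262, "z": -0.055, "jaw": 0.06, "spin": 0.6}, {"x": -0.295, "y": -0.262, "z": -0.055, "jaw": 0.06, "spin": 0.6}, {"x": -0.464, "y": -0.617, "z": -0.054, "jaw": 0.06, "spin": 0.6}, {"x": -0.464, "y": -0.617, "z": -0.054, "jaw": 0.06, "spin": 0.6}, {"x": -0.464, "y": -0.617, "z": -0.054, "jaw": 0.06, "spin": 0.6}, {"x": -0.464, "y": -0.617, "z": -0.054, "jaw": 0.06, "spin": 0.6}, {"x": -0.464, "y": -0.617, "z": -0.054, "jaw": 0.06, "spin": 0.6}, {"x": -0.464, "y": -0.617, "z": -0.054, "jaw": 0.06, "spin": 0.6}, {"x": -0.464, "y": -0.617, "z": -0.054, "jaw": 0.06, "spin": 0.6}, {"x": -0.464, "y": -0.617, "z": -0.054, "jaw": 0.06, "spin": 0.6}, {"x": -0.464, "y": -0.617, "z": -0.054, "jaw": 0.06, "spin": 0.6}, {"x": -0.464, "y": -0.617, "z": -0.054, "jaw": 0.06, "spin": 0.6}, {"x": -0.464, "y": -0.617, "z": -0.054, "jaw": 0.06, "spin": 0.6}]}}

```text
time: 1.77
eef_pos: [0.4301, -0.1909, 0.2587]
tcp_rot: [-0.437, -3.11, 0.0]
contact_force: [-0.4, 0.5, 0.7]
grip_width: 0.64
```

Request:
{"op": "play_rows", "data": {"rows": [{"x": 0, "y": 0, "z": 0.04, "spin": 0, "jaw": 0.06}, {"x": 0, "y": 0, "z": 0.08, "spin": 0, "jaw": 0.05}, {"x": 0, "y": 0, "z": 0.095, "spin": 0, "jaw": 0.05}, {"x": 0, "y": 0, "z": 0.095, "spin": 0, "jaw": 0.05}]}}

```text
time: 2.1
eef_pos: [0.4284, -0.1855, 0.1609]
tcp_rot: [-0.432, -3.105, -0.004]
contact_force: [-0.8, 0.1, 0.2]
grip_width: 0.533
```

```bash
python3 - <<'E'
from h import *
shot("top","top1")
rel([(.43,-.1865,.145)],74.15)
p,d=load("top1"); cv2.imwrite("pics/c1.png",cv2.resize(p[150:270,350:500,::-1],None,fx=4,fy=4))
E
```

```text
t 2.15 tcp [ 0.4295 -0.186   0.1635] yhead 74.17 F [-0.43  0.51  0.92] grip 0.05 zt [-0.003  0.002 -1.   ]
spin 0.02
(0.43, -0.1865, 0.145) -> [-0.0007 -0.0003  0.0185]
```

View pics/c1.png

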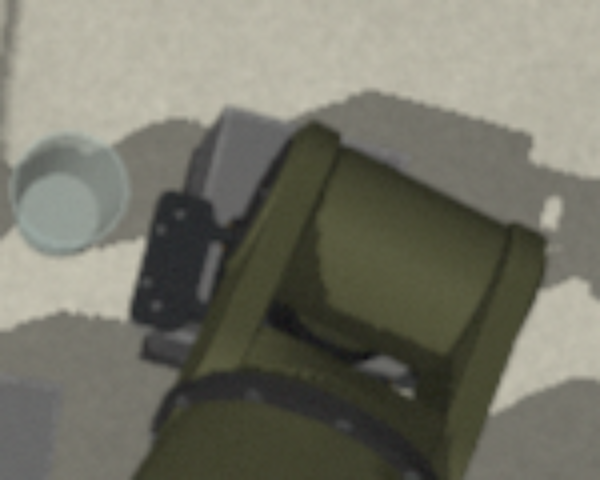

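Request:
{"op": "play_rows", "data": {"rows": [{"x": -0.0005, "y": 0, "z": 0.017, "spin": 0, "jaw": 0.05}, {"x": -0.0005, "y": 0, "z": 0.017, "spin": 0, "jaw": 0.005}, {"x": -0.0005, "y": 0, "z": 0.017, "spin": 0, "jaw": 0.005}, {"x": -0.0005, "y": 0, "z": 0.017, "spin": 0, "jaw": 0.005}, {"x": -0.0005, "y": 0, "z": 0.017, "spin": 0, "jaw": 0.005}, {"x": -0.0005, "y": 0, "z": 0.017, "spin": 0, "jaw": 0.005}], "grip_force": 12}}

```text
time: 2.65
eef_pos: [0.4309, -0.1868, 0.1484]
tcp_rot: [0.432, 3.11, -0.001]
contact_force: [0.0, 0.3, 0.2]
grip_width: 0.218
```

```bash
python3 - <<'E'
from h import *
rel([],74.15)
s=telemetry.state(); 
# arc in tool frame: tool x = -e ; start angle a0, radius from actual geometry
a0=np.arctan2(.112,.125); R=np.hypot(.112,.125)
for th in np.arange(0,1.31,.1):
    dx=-R*np.cos(a0)+R*np.cos(a0+th)   # along tool x (=-e): negative
    dz=R*np.sin(a0+th)-R*np.sin(a0)
    print(round(th,2),"x",round(dx,4),"z",round(-dz,4))
E
```

```text
t 2.65 tcp [ 0.4309 -0.1868  0.1484] yhead 74.17 F [0.03 0.27 0.25] grip 0.0204 zt [ 0.001 -0.001 -1.   ]
spin 0.02
0.0 x 0.0 z -0.0
0.1 x -0.0118 z -0.0119
0.2 x -0.0247 z -0.0226
0.3 x -0.0387 z -0.0319
0.4 x -0.0535 z -0.0398
0.5 x -0.069 z -0.0462
0.6 x -0.0851 z -0.051
0.7 x -0.1015 z -0.0542
0.8 x -0.1183 z -0.0557
0.9 x -0.135 z -0.0555
1.0 x -0.1517 z -0.0537
1.1 x -0.1681 z -0.0502
1.2 x -0.1841 z -0.0451
1.3 x -0.1995 z -0.0384
```

Request:
{"op": "play_rows", "data": {"rows": [{"x": 0, "y": 0, "z": 0.002, "spin": 0, "jaw": 0.005}, {"x": 0, "y": 0, "z": 0.002, "spin": 0, "jaw": 0.005}, {"x": 0, "y": 0, "z": 0.002, "spin": 0, "jaw": 0.005}, {"x": 0, "y": 0, "z": 0.002, "spin": 0, "jaw": 0.005}]}}

```text
time: 2.98
eef_pos: [0.4305, -0.1888, 0.1462]
tcp_rot: [0.433, 3.11, -0.007]
contact_force: [-4.6, -15.9, 4.3]
grip_width: 0.108
```

Request:
{"op": "play_rows", "data": {"rows": [{"x": -0.006, "y": 0, "z": -0.006, "spin": 0, "jaw": 0.005}, {"x": -0.012, "y": 0, "z": -0.012, "spin": 0, "jaw": 0.005}, {"x": -0.0247, "y": 0, "z": -0.0226, "spin": 0, "jaw": 0.005}, {"x": -0.0387, "y": 0, "z": -0.032, "spin": 0, "jaw": 0.005}, {"x": -0.0535, "y": 0, "z": -0.04, "spin": 0, "jaw": 0.005}, {"x": -0.069, "y": 0, "z": -0.0462, "spin": 0, "jaw": 0.005}, {"x": -0.085, "y": 0, "z": -0.051, "spin": 0, "jaw": 0.005}, {"x": -0.1015, "y": 0, "z": -0.0542, "spin": 0, "jaw": 0.005}, {"x": -0.118, "y": 0, "z": -0.0557, "spin": 0, "jaw": 0.005}]}}

```text
time: 3.73
eef_pos: [0.5441, -0.221, 0.2014]
tcp_rot: [-0.435, -3.111, 0.005]
contact_force: [-5.7, -12.8, -3.7]
grip_width: 0.108
```

```bash
python3 - <<'E'
from h import *
rel([])
p,d=shot("side","side2"); cv2.imwrite("pics/c2.png",cv2.resize(p[260:420,230:430,::-1],None,fx=4,fy=4)[:600])
E
```

```text
t 3.733 tcp [ 0.5441 -0.221   0.2014] yhead 74.1 F [ -5.71 -12.82  -3.73] grip 0.0101 zt [-0.001 -0.003 -1.   ]
```

View pics/c2.png

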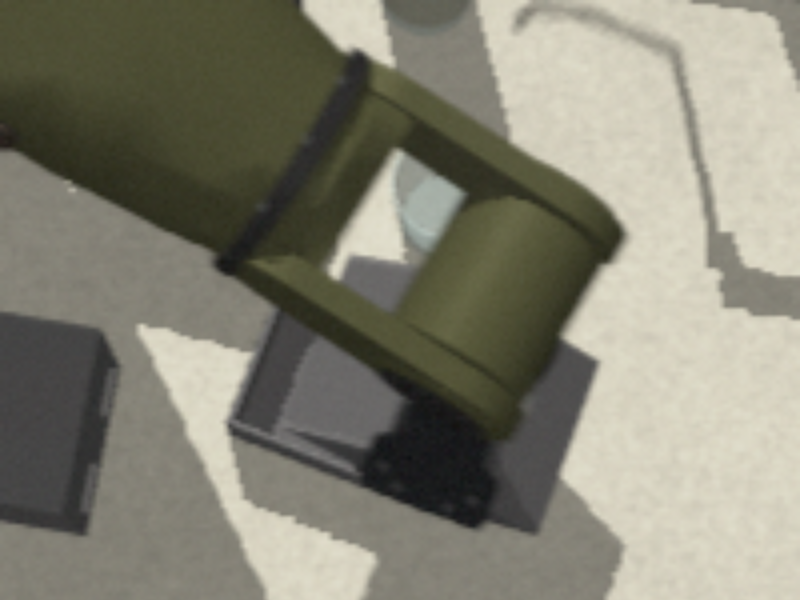

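Request:
{"op": "play_rows", "data": {"rows": [{"x": -0.0167, "y": 0, "z": 0.0, "spin": 0, "jaw": 0.005}, {"x": -0.0334, "y": 0, "z": 0.002, "spin": 0, "jaw": 0.005}, {"x": -0.0498, "y": 0, "z": 0.0055, "spin": 0, "jaw": 0.005}, {"x": -0.0658, "y": 0, "z": 0.0106, "spin": 0, "jaw": 0.005}, {"x": -0.0735, "y": 0, "z": 0.0138, "spin": 0, "jaw": 0.005}, {"x": -0.0735, "y": 0, "z": 0.0138, "spin": 0, "jaw": 0.05}, {"x": -0.0735, "y": 0, "z": 0.0138, "spin": 0, "jaw": 0.05}, {"x": -0.0735, "y": 0, "z": 0.0138, "spin": 0, "jaw": 0.05}, {"x": -0.0735, "y": 0, "z": 0.0138, "spin": 0, "jaw": 0.06}, {"x": -0.0735, "y": 0, "z": 0.0, "spin": 0, "jaw": 0.06}, {"x": -0.0735, "y": 0, "z": -0.04, "spin": 0, "jaw": 0.07}, {"x": -0.0735, "y": 0, "z": -0.08, "spin": 0, "jaw": 0.094}, {"x": -0.0735, "y": 0, "z": -0.12, "spin": 0, "jaw": 0.094}]}}

```text
time: 4.87
eef_pos: [0.6142, -0.2384, 0.3232]
tcp_rot: [-0.432, -3.111, -0.0]
contact_force: [0.7, -0.5, 0.0]
grip_width: 0.635
```

```bash
python3 - <<'E'
from h import *
p,d=shot("side","side3"); cv2.imwrite("pics/c3.png",cv2.resize(p[240:420,230:470,::-1],None,fx=3.3,fy=3.3)[:600])
# stand pose refine done: hook target; waypoint
rel([(.5285,.2055,.36),(.5285,.2055,.26)],85.8)
E
```

```text
t 4.917 tcp [ 0.6151 -0.2388  0.3326] yhead 74.19 F [-0.7  -0.95  6.89] grip 0.0635 zt [ 0.01  -0.005 -1.   ]
spin -11.61
(0.5285, 0.2055, 0.36) -> [ 0.2041  0.4039 -0.0302]
(0.5285, 0.2055, 0.26) -> [0.2052 0.404  0.0698]
```

View pics/c3.png

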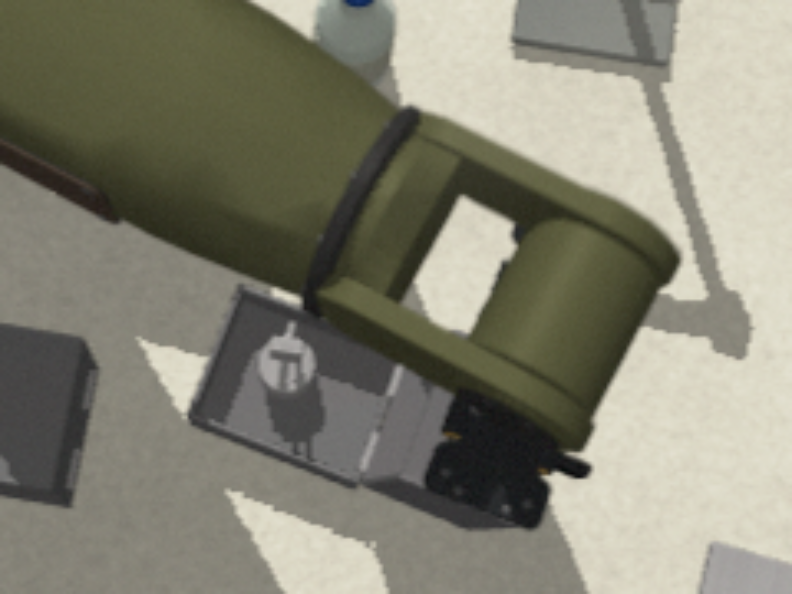

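```bash
python3 - <<'E'
from h import *
rel([(.41,.214,.26)],85.8)
E
```

```text
t 4.917 tcp [ 0.6151 -0.2388  0.3326] yhead 74.19 F [-0.7  -0.95  6.89] grip 0.0635 zt [ 0.01  -0.005 -1.   ]
spin -11.61
(0.41, 0.214, 0.26) -> [0.3216 0.3799 0.0685]
```

Request:
{"op": "play_rows", "data": {"rows": [{"x": 0.322, "y": 0.38, "z": 0.06, "spin": -11.6, "jaw": 0.094}, {"x": 0.322, "y": 0.38, "z": 0.06, "spin": -11.6, "jaw": 0.094}, {"x": 0.322, "y": 0.38, "z": 0.06, "spin": -11.6, "jaw": 0.094}, {"x": 0.322, "y": 0.38, "z": 0.06, "spin": -11.6, "jaw": 0.094}, {"x": 0.322, "y": 0.38, "z": 0.06, "spin": -11.6, "jaw": 0.094}, {"x": 0.322, "y": 0.38, "z": 0.06, "spin": -11.6, "jaw": 0.094}, {"x": 0.322, "y": 0.38, "z": 0.06, "spin": -11.6, "jaw": 0.094}, {"x": 0.322, "y": 0.38, "z": 0.06, "spin": -11.6, "jaw": 0.094}, {"x": 0.322, "y": 0.38, "z": 0.06, "spin": -11.6, "jaw": 0.094}, {"x": 0.322, "y": 0.38, "z": 0.06, "spin": -11.6, "jaw": 0.094}, {"x": 0.322, "y": 0.38, "z": 0.06, "spin": -11.6, "jaw": 0.094}, {"x": 0.322, "y": 0.38, "z": 0.06, "spin": -11.6, "jaw": 0.094}, {"x": 0.322, "y": 0.38, "z": 0.06, "spin": -11.6, "jaw": 0.094}, {"x": 0.322, "y": 0.38, "z": 0.06, "spin": -11.6, "jaw": 0.094}, {"x": 0.322, "y": 0.38, "z": 0.06, "spin": -11.6, "jaw": 0.094}]}}

```text
time: 6.17
eef_pos: [0.4086, 0.2143, 0.2614]
tcp_rot: [0.115, 3.139, 0.0]
contact_force: [1.0, -0.6, 0.4]
grip_width: 0.998
```

```bash
python3 - <<'E'
from h import *
rel([(.5285,.2055,.25),(.5285,.2055,.178)],85.8)
p,d=shot("side","side4"); cv2.imwrite("pics/c4.png",cv2.resize(p[110:380,230:470,::-1],None,fx=2.2,fy=2.2)[:600])
rel([])
E
```

```text
t 6.167 tcp [0.4086 0.2143 0.2614] yhead 85.82 F [ 0.95 -0.58  0.4 ] grip 0.0938 zt [ 0. -0. -1.]
spin 0.02
(0.5285, 0.2055, 0.25) -> [-0.1202 -0.      0.0115]
(0.5285, 0.2055, 0.178) -> [-0.1202 -0.      0.0835]
t 6.217 tcp [0.409  0.2138 0.2614] yhead 85.74 F [-0.77  0.08  0.75] grip 0.0943 zt [ 0.  0. -1.]
```

View pics/c4.png

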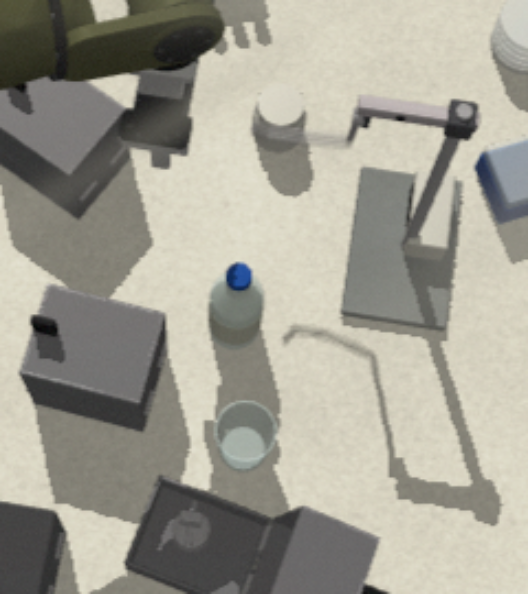

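```bash
cat >> h.py <<'E'
SO=np.array([.5285,.2055]); SH=np.radians(-4.2)
def stand(W):
    c,s=np.cos(SH),np.sin(SH); q=W[:,:2]-SO
    return np.c_[q[:,0]*c+q[:,1]*s,-q[:,0]*s+q[:,1]*c,W[:,2]]
def hookang(n,d):
    S=stand(cloud(n,d).reshape(-1,3))
    k=(S[:,0]>-.035)&(S[:,0]<.09)&(abs(S[:,1])<.12)&(S[:,2]>.19)&(S[:,2]<.33)
    S=S[k]; rr=np.hypot(S[:,1],.345-S[:,2]); k=(rr<.16)&(rr>.05); S=S[k]
    a=np.arctan2(S[:,1],.345-S[:,2])
    return (np.median(a),len(a),a.std(),np.median(S[S[:,0]>.06][:,0]) if (S[:,0]>.06).any() else None)
E
python3 - <<'E'
from h import *
print(hookang("side",load("side4")[1]),hookang("side",load("side0")[1]),hookang("top",load("top0")[1]))
for i in range(9):
    t=telemetry.state()["time"]; p,d=viewer.camera("side"); print(round(t,3),hookang("side",d))
E
```

```text
(np.float64(0.20994563316185189), 170, np.float64(0.017726365954987052), np.float64(0.07738880121436797)) (np.float64(-0.2162450671931447), 217, np.float64(0.02392941506348333), np.float64(0.07926381919616149)) (np.float64(0.022279383559866327), 226, np.float64(0.018688276632379073), np.float64(0.07640211369049874))
6.217 (np.float64(-0.009571354961931018), 195, np.float64(0.019775076360549395), np.float64(0.07889097325713694))
6.267 (np.float64(-0.22672221057340633), 213, np.float64(0.02163739187648002), np.float64(0.07953328072818804))
6.317 (np.float64(-0.40250831735641157), 240, np.float64(0.024727795109830635), np.float64(0.079637481006751))
6.367 (np.float64(-0.5089205081811311), 241, np.float64(0.024323596192512557), np.float64(0.07976714267769618))
6.417 (np.float64(-0.5132944075602859), 249, np.float64(0.02980105026694298), np.float64(0.07969180052198675))
6.467 (np.float64(-0.4271305567135735), 241, np.float64(0.027534910036959605), np.float64(0.07951446268107962))
6.517 (np.float64(-0.2594491885917103), 223, np.float64(0.022959729048105525), np.float64(0.07940744116077113))
6.567 (np.float64(-0.04648859919429267), 210, np.float64(0.021786531932992664), np.float64(0.07862764644680473))
6.617 (np.float64(0.1754578226479917), 174, np.float64(0.018346035845336416), np.float64(0.0774529243069757))
```

```bash
python3 - <<'E'
import numpy as np
from scipy.optimize import curve_fit
t=np.array([0,.05,6.167]+[6.217+.05*i for i in range(9)])
a=np.array([-.216,.022,.21,-.0096,-.2267,-.4025,-.5089,-.5133,-.4271,-.2594,-.0465,.1755])
f=lambda t,A,w,p,c:A*np.sin(w*(t-6.22)+p)+c
best=min((curve_fit(f,t,a,[.52,w,np.pi,0]) for w in np.arange(8.3,9.8,.1)),key=lambda r:((f(t,*r[0])-a)**2).sum())
P=best[0]; print(P,2*np.pi/P[1],(f(t,*P)-a).round(3))
A,w,p,c=P
print([round(6.22+(k*np.pi-p)/w,3) for k in range(1,16)])
E
python3 -c "
from h import *
rel([(.5285,.2055,.25),(.5285,.2055,.178)],85.8)"
```

```text
[5.24360734e-01 8.65944129e+00 3.18743206e+00 1.24401027e-03] 0.7255878404556615 [ 0.009 -0.008  0.002  0.    -0.001 -0.002  0.002 -0.001 -0.    -0.002
  0.     0.002]
[np.float64(6.215), np.float64(6.578), np.float64(6.94), np.float64(7.303), np.float64(7.666), np.float64(8.029), np.float64(8.391), np.float64(8.754), np.float64(9.117), np.float64(9.48), np.float64(9.843), np.float64(10.205), np.float64(10.568), np.float64(10.931), np.float64(11.294)]
t 6.667 tcp [0.4088 0.2143 0.2611] yhead 85.74 F [-0.94 -0.45 -0.65] grip 0.0935 zt [ 0.  0. -1.]
spin -0.06
(0.5285, 0.2055, 0.25) -> [-1.20e-01  1.00e-04  1.12e-02]
(0.5285, 0.2055, 0.178) -> [-1.20e-01  1.00e-04  8.32e-02]
```

Request:
{"op": "play_rows", "data": {"rows": [{"x": -0.12, "y": 0, "z": 0.011, "spin": 0, "jaw": 0.094}, {"x": -0.12, "y": 0, "z": 0.011, "spin": 0, "jaw": 0.094}, {"x": -0.12, "y": 0, "z": 0.011, "spin": 0, "jaw": 0.094}, {"x": -0.12, "y": 0, "z": 0.011, "spin": 0, "jaw": 0.094}, {"x": -0.12, "y": 0, "z": 0.011, "spin": 0, "jaw": 0.094}, {"x": -0.12, "y": 0, "z": 0.011, "spin": 0, "jaw": 0.094}, {"x": -0.12, "y": 0, "z": 0.011, "spin": 0, "jaw": 0.094}, {"x": -0.12, "y": 0, "z": 0.011, "spin": 0, "jaw": 0.094}, {"x": -0.12, "y": 0, "z": 0.011, "spin": 0, "jaw": 0.094}, {"x": -0.12, "y": 0, "z": 0.011, "spin": 0, "jaw": 0.094}, {"x": -0.12, "y": 0, "z": 0.011, "spin": 0, "jaw": 0.094}, {"x": -0.12, "y": 0, "z": 0.011, "spin": 0, "jaw": 0.094}, {"x": -0.12, "y": 0, "z": 0.011, "spin": 0, "jaw": 0.094}, {"x": -0.12, "y": 0, "z": 0.011, "spin": 0, "jaw": 0.094}, {"x": -0.12, "y": 0, "z": 0.011, "spin": 0, "jaw": 0.094}, {"x": -0.12, "y": 0, "z": 0.052, "spin": 0, "jaw": 0.094}, {"x": -0.12, "y": 0, "z": 0.083, "spin": 0, "jaw": 0.09}, {"x": -0.12, "y": 0, "z": 0.083, "spin": 0, "jaw": 0.05}, {"x": -0.12, "y": 0, "z": 0.083, "spin": 0, "jaw": 0.02}, {"x": -0.12, "y": 0, "z": 0.083, "spin": 0, "jaw": 0.012}], "grip_force": 6}}

```text
time: 8.33
eef_pos: [0.5291, 0.2059, 0.1802]
tcp_rot: [0.116, 3.137, 0.001]
contact_force: [-0.0, 0.8, 0.3]
grip_width: 0.78
```

```bash
python3 - <<'E'
from h import *
rel([(.5285,.2055,.178)],85.8)
p,d=shot("side","side5"); print(hookang("side",d)); cv2.imwrite("pics/c5.png",cv2.resize(p[110:260,290:470,::-1],None,fx=4,fy=4)[:600])
E
```

```text
t 8.333 tcp [0.5291 0.2059 0.1802] yhead 85.77 F [-0.01  0.77  0.27] grip 0.0733 zt [ 0.002  0.001 -1.   ]
spin -0.03
(0.5285, 0.2055, 0.178) -> [ 0.0006 -0.0004  0.0022]
(np.float64(-1.1661853469376482), 783, np.float64(0.39723296234733535), np.float64(0.07937421656449725))
```

View pics/c5.png

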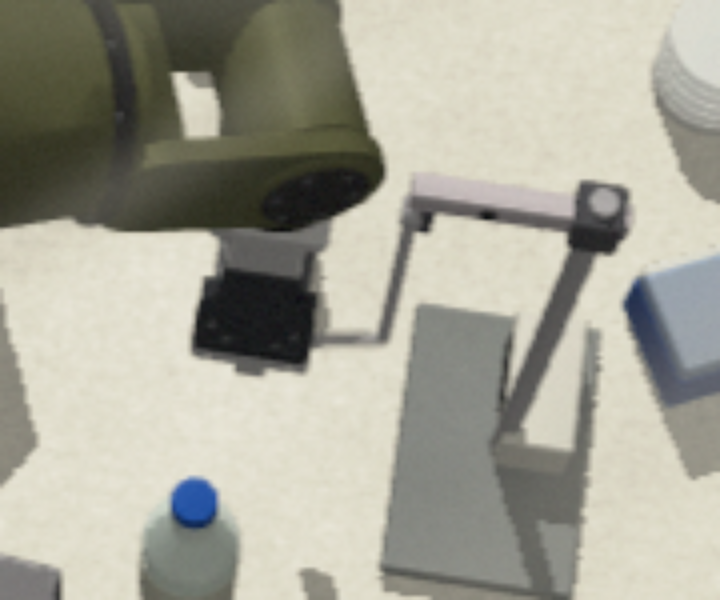

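```bash
cat >> h.py <<'E'
def stemang(n,d):
    S=stand(cloud(n,d).reshape(-1,3))
    k=(S[:,0]>.06)&(S[:,0]<.09)&(abs(S[:,1])<.12)&(S[:,2]>.2)&(S[:,2]<.33)
    S=S[k]; rr=np.hypot(S[:,1],.345-S[:,2]); k=(rr<.16)&(rr>.05); S=S[k]
    a=np.arctan2(S[:,1],.345-S[:,2]); return round(float(np.median(a)),3),len(a)
E
python3 - <<'E'
from h import *
print(stemang("side",load("side5")[1]))
for i in range(3):
    p,d=viewer.camera("side"); print(stemang("side",d))
E
```

```text
(-0.198, 88)
(-0.196, 88)
(-0.127, 81)
(-0.04, 74)
```

Request:
{"op": "play_rows", "data": {"rows": [{"x": 0, "y": 0, "z": 0, "spin": 0, "jaw": 0.01}, {"x": 0, "y": 0, "z": 0, "spin": 0, "jaw": 0.01}, {"x": 0, "y": 0, "z": 0, "spin": 0, "jaw": 0.01}, {"x": 0, "y": 0, "z": 0, "spin": 0, "jaw": 0.01}, {"x": 0, "y": 0, "z": 0, "spin": 0, "jaw": 0.01}, {"x": 0, "y": 0, "z": 0, "spin": 0, "jaw": 0.01}, {"x": 0, "y": 0, "z": 0, "spin": 0, "jaw": 0.01}, {"x": 0, "y": 0, "z": 0, "spin": 0, "jaw": 0.01}, {"x": 0, "y": 0, "z": 0, "spin": 0, "jaw": 0.01}, {"x": 0, "y": 0, "z": 0, "spin": 0, "jaw": 0.01}]}}

```text
time: 9.37
eef_pos: [0.5284, 0.2057, 0.1782]
tcp_rot: [-0.116, -3.139, 0.0]
contact_force: [0.3, -0.4, -0.8]
grip_width: 0.11
```

```bash
python3 - <<'E'
from h import *
rel([])
for i in range(3):
    p,d=viewer.camera("side"); print(stemang("side",d))
E
```

```text
t 9.367 tcp [0.5284 0.2057 0.1782] yhead 85.77 F [ 0.27 -0.42 -0.78] grip 0.0104 zt [-0. -0. -1.]
(0.001, 72)
(0.002, 69)
(-0.004, 69)
```

Request:
{"op": "play_rows", "data": {"rows": [{"x": 0, "y": 0, "z": 0, "spin": 0, "jaw": 0.01}, {"x": 0, "y": 0, "z": 0, "spin": 0, "jaw": 0.02}, {"x": 0, "y": 0, "z": 0, "spin": 0, "jaw": 0.05}, {"x": 0, "y": 0, "z": 0, "spin": 0, "jaw": 0.05}, {"x": 0, "y": 0, "z": 0, "spin": 0, "jaw": 0.05}, {"x": 0, "y": 0, "z": 0, "spin": 0, "jaw": 0.06}, {"x": 0, "y": 0, "z": 0, "spin": 0, "jaw": 0.06}, {"x": 0, "y": 0, "z": 0, "spin": 0, "jaw": 0.06}]}}

```text
time: 10.18
eef_pos: [0.5284, 0.2057, 0.1782]
tcp_rot: [-0.116, -3.139, 0.0]
contact_force: [-0.3, 0.3, -0.9]
grip_width: 0.567
```

```bash
python3 - <<'E'
from h import *
rel([])
for i in range(4):
    p,d=viewer.camera("side"); print(stemang("side",d))
E
```

```text
t 10.183 tcp [0.5284 0.2057 0.1782] yhead 85.77 F [-0.27  0.27 -0.91] grip 0.0533 zt [-0. -0. -1.]
(-0.019, 74)
(-0.015, 76)
(-0.01, 79)
(-0.006, 72)
```

Request:
{"op": "play_rows", "data": {"rows": [{"x": 0, "y": 0, "z": 0, "spin": 0, "jaw": 0.08}, {"x": 0, "y": 0, "z": -0.02, "spin": 0, "jaw": 0.08}, {"x": 0, "y": 0, "z": -0.06, "spin": 0, "jaw": 0.07}, {"x": 0, "y": 0, "z": -0.1, "spin": 0, "jaw": 0.07}, {"x": 0.04, "y": 0, "z": -0.12, "spin": 0, "jaw": 0.07}, {"x": 0.08, "y": 0, "z": -0.12, "spin": 0, "jaw": 0.07}, {"x": 0.12, "y": 0, "z": -0.12, "spin": 0, "jaw": 0.07}, {"x": 0.12, "y": 0, "z": -0.12, "spin": 0, "jaw": 0.07}]}}

```text
time: 11.05
eef_pos: [0.4039, 0.2148, 0.299]
tcp_rot: [0.113, 3.139, 0.001]
contact_force: [0.5, -0.8, 0.1]
grip_width: 0.746
```

```bash
python3 - <<'E'
from h import *
rel([])
p,d=shot("side","side6"); print(hookang("side",d))
p2,d2=shot("top","top6"); print(hookang("top",d2))
cv2.imwrite("pics/c6s.png",cv2.resize(p[310:400,270:400,::-1],None,fx=6,fy=6,interpolation=cv2.INTER_CUBIC))
cv2.imwrite("pics/c6t.png",cv2.resize(p2[150:270,340:500,::-1],None,fx=5,fy=5,interpolation=cv2.INTER_CUBIC))
for n,dd in (("side",d),("top",d2)):
    W=cloud(n,dd).reshape(-1,3)
    c0=np.array([.4828,-.2016]); a=np.radians(-15.85); e=np.array([np.cos(a),np.sin(a)]); f=np.array([-e[1],e[0]])
    q=W[:,:2]-c0; L=np.c_[q@e,q@f,W[:,2]]
    k=(abs(L[:,0])<.063)&(abs(L[:,1])<.048)&(L[:,2]>.01)&(L[:,2]<.14)
    for lo,hi in ((.01,.04),(.04,.05),(.05,.08),(.08,.095),(.095,.12),(.12,.135)):
        s=W[k&(L[:,2]>lo)&(L[:,2]<hi)]
        if len(s): print(n,lo,len(s),s.mean(0).round(4),s.min(0).round(3),s.max(0).round(3))
E
```

```text
t 11.05 tcp [0.4039 0.2148 0.299 ] yhead 85.87 F [ 0.49 -0.79  0.07] grip 0.0701 zt [ 0.001  0.001 -1.   ]
(np.float64(0.0015598839696501377), 188, np.float64(0.02046612537246763), np.float64(0.07874010712801072))
(np.float64(0.000503993744542248), 229, np.float64(0.01924569677400575), np.float64(0.07673467033803406))
side 0.01 168 [ 0.4853 -0.2028  0.0157] [ 0.412 -0.261  0.01 ] [ 0.556 -0.145  0.04 ]
side 0.04 118 [ 0.4742 -0.1927  0.0451] [ 0.453 -0.208  0.04 ] [ 0.494 -0.168  0.05 ]
side 0.05 24 [ 0.4756 -0.19    0.0671] [ 0.454 -0.216  0.05 ] [ 0.494 -0.16   0.08 ]
side 0.08 23 [ 0.4731 -0.1928  0.0851] [ 0.462 -0.211  0.08 ] [ 0.477 -0.166  0.093]
side 0.095 17 [ 0.4736 -0.1928  0.1091] [ 0.462 -0.194  0.096] [ 0.484 -0.186  0.12 ]
side 0.12 51 [ 0.4728 -0.1882  0.1279] [ 0.461 -0.194  0.121] [ 0.484 -0.182  0.133]
top 0.01 78 [ 0.483  -0.1921  0.0181] [ 0.431 -0.258  0.01 ] [ 0.55  -0.153  0.04 ]
top 0.04 141 [ 0.4687 -0.1848  0.0452] [ 0.453 -0.209  0.04 ] [ 0.494 -0.166  0.05 ]
top 0.05 29 [ 0.4724 -0.1863  0.0708] [ 0.469 -0.215  0.051] [ 0.485 -0.162  0.08 ]
top 0.08 19 [ 0.4728 -0.1803  0.0845] [ 0.462 -0.207  0.08 ] [ 0.478 -0.163  0.094]
top 0.095 25 [ 0.4683 -0.184   0.1059] [ 0.461 -0.191  0.096] [ 0.482 -0.181  0.119]
top 0.12 59 [ 0.4724 -0.1876  0.1286] [ 0.461 -0.194  0.121] [ 0.483 -0.182  0.133]
```

View pics/c6s.png

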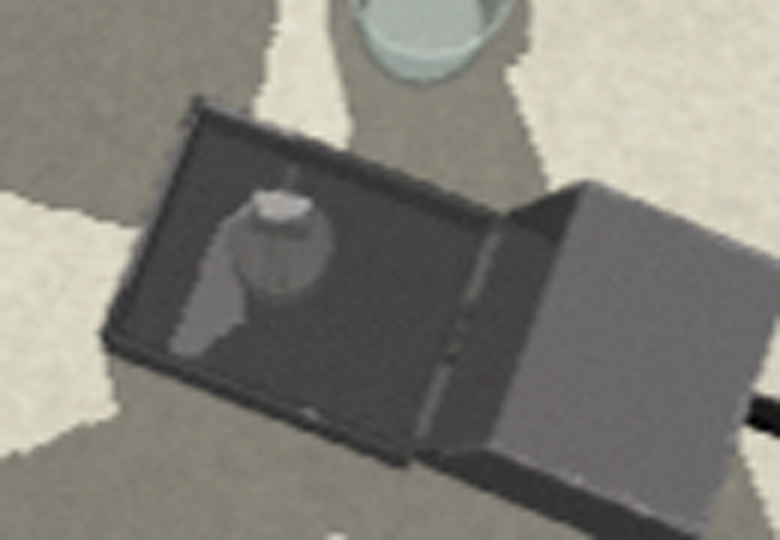

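View pics/c6t.png

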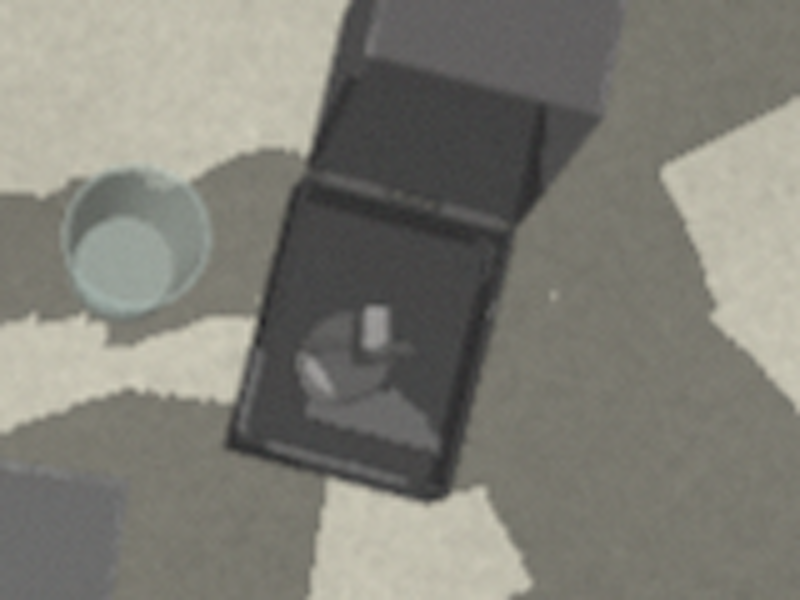

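```bash
python3 - <<'E'
from h import *
c0=np.array([.4828,-.2016]); a=np.radians(-15.85); e=np.array([np.cos(a),np.sin(a)]); f=np.array([-e[1],e[0]])
for n in ("side","top"):
    W=cloud(n,load(n+"6")[1]).reshape(-1,3); q=W[:,:2]-c0; L=np.c_[q@e,q@f,W[:,2]]
    k=(abs(L[:,0])<.063)&(abs(L[:,1])<.048)
    s=W[k&(W[:,2]>.124)&(W[:,2]<.135)][:,:2]; s2=W[k&(W[:,2]>.118)&(W[:,2]<.135)][:,:2]
    print(n,len(s),cv2.minAreaRect(s.astype(np.float32)),cv2.minAreaRect(s2.astype(np.float32)))
    m=s.mean(0); u,sv,v=np.linalg.svd(s-m); print(m,np.degrees(np.arctan2(v[0,1],v[0,0])),sv/np.sqrt(len(s))*np.sqrt(12))
    st=W[k&(W[:,2]>.05)&(W[:,2]<.093)][:,:2]; l=cv2.fitLine(st.astype(np.float32),cv2.DIST_HUBER,0,.01,.01).ravel(); print("stirrup",len(st),l,np.degrees(np.arctan2(l[1],l[0])))
    cy=W[k&(W[:,2]>.038)&(W[:,2]<.05)][:,:2]; print("cyl",cv2.minEnclosingCircle(cy.astype(np.float32)))
    bk=W[(W[:,2]>.085)&(W[:,2]<.1)&(abs(W[:,0]-.53)<.06)&(abs(W[:,1]+.08)<.05)][:,:2]; print("beaker",cv2.minEnclosingCircle(bk.astype(np.float32)))
rel([(.4727,-.188,.2)],90)
E
```

```text
side 45 ((0.47259604930877686, -0.18805548548698425), (0.021740781143307686, 0.012317406013607979), 4.648479461669922) ((0.47259604930877686, -0.18805548548698425), (0.021740781143307686, 0.012317406013607979), 4.648479461669922)
[ 0.47304842 -0.1879268 ] -0.4173877428820642 [0.02310046 0.01262039]
stirrup 47 [ 0.06558768  0.9978468   0.47420824 -0.1860213 ] 86.239395
cyl ((0.47397151589393616, -0.18790489435195923), 0.02240251563489437)
beaker ((0.5251973271369934, -0.07896670699119568), 0.03645966202020645)
top 58 ((0.47225406765937805, -0.18787431716918945), (0.011896218173205853, 0.022050995379686356), 87.56948852539062) ((0.4719391167163849, -0.18786095082759857), (0.011896218173205853, 0.02268146723508835), 87.56948852539062)
[ 0.47227606 -0.18769119] 174.32310257296567 [0.02309294 0.0131441 ]
stirrup 47 [ 0.06621301  0.99780554  0.47306043 -0.17527102] 86.20349
cyl ((0.47253724932670593, -0.18757791817188263), 0.021873267367482185)
beaker ((0.5248523354530334, -0.08070290088653564), 0.03620070964097977)
t 11.15 tcp [0.4081 0.2147 0.299 ] yhead 85.84 F [-0.11  0.4  -1.41] grip 0.0699 zt [ 0.002  0.001 -1.   ]
spin -4.16
(0.4727, -0.188, 0.2) -> [-0.0935 -0.3971  0.0988]
```

Request:
{"op": "play_rows", "data": {"rows": [{"x": -0.0935, "y": -0.397, "z": 0.09, "spin": -0.5, "jaw": 0.05}, {"x": -0.0935, "y": -0.397, "z": 0.09, "spin": -0.5, "jaw": 0.05}, {"x": -0.0935, "y": -0.397, "z": 0.09, "spin": -0.5, "jaw": 0.05}, {"x": -0.0935, "y": -0.397, "z": 0.09, "spin": -0.5, "jaw": 0.05}, {"x": -0.0935, "y": -0.397, "z": 0.09, "spin": -0.5, "jaw": 0.05}, {"x": -0.0935, "y": -0.397, "z": 0.09, "spin": -0.5, "jaw": 0.05}, {"x": -0.0935, "y": -0.397, "z": 0.09, "spin": -0.5, "jaw": 0.05}, {"x": -0.0935, "y": -0.397, "z": 0.09, "spin": -0.5, "jaw": 0.05}, {"x": -0.0935, "y": -0.397, "z": 0.09, "spin": -0.5, "jaw": 0.05}, {"x": -0.0935, "y": -0.397, "z": 0.09, "spin": -0.5, "jaw": 0.05}, {"x": -0.0935, "y": -0.397, "z": 0.09, "spin": -0.5, "jaw": 0.05}, {"x": -0.0935, "y": -0.397, "z": 0.09, "spin": -0.5, "jaw": 0.05}, {"x": -0.0935, "y": -0.397, "z": 0.11, "spin": -0.5, "jaw": 0.05}, {"x": -0.0935, "y": -0.397, "z": 0.15, "spin": -0.5, "jaw": 0.05}, {"x": -0.0935, "y": -0.397, "z": 0.16, "spin": -0.5, "jaw": 0.05}, {"x": -0.0935, "y": -0.397, "z": 0.16, "spin": -0.5, "jaw": 0.05}, {"x": -0.0935, "y": -0.397, "z": 0.16, "spin": -0.5, "jaw": 0.05}]}}

```text
time: 12.57
eef_pos: [0.4732, -0.188, 0.1392]
tcp_rot: [0.101, 3.14, -0.0]
contact_force: [-0.1, 0.5, 0.9]
grip_width: 0.533
```

```bash
python3 - <<'E'
from h import *
rel([(.4727,-.188,.096)],86.3)
p,d=shot("side","side7")
cv2.imwrite("pics/c7s.png",cv2.resize(p[280:400,240:400,::-1],None,fx=5,fy=5,interpolation=cv2.INTER_CUBIC))
E
```

```text
t 12.567 tcp [ 0.4732 -0.188   0.1392] yhead 86.31 F [-0.13  0.46  0.88] grip 0.0501 zt [ 0. -0. -1.]
spin 0.01
(0.4727, -0.188, 0.096) -> [ 0.0005 -0.      0.0432]
```

View pics/c7s.png

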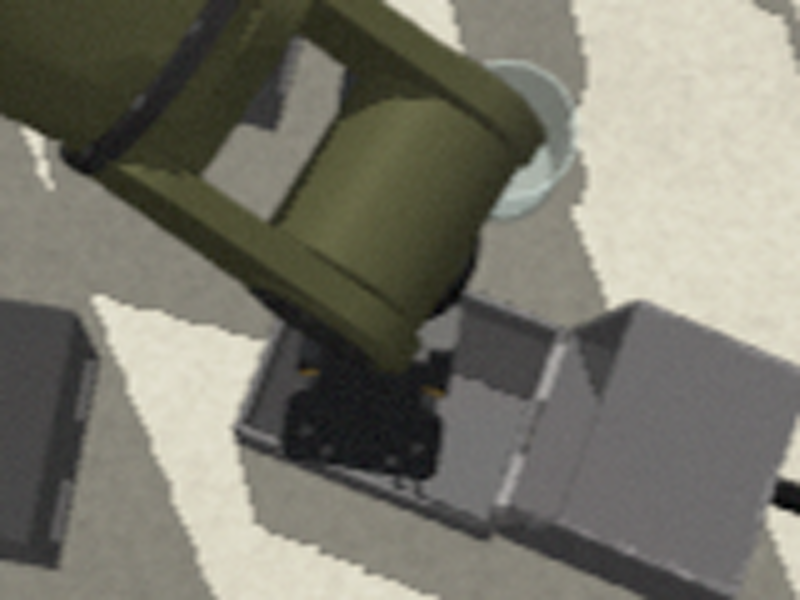

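Request:
{"op": "play_rows", "data": {"rows": [{"x": 0, "y": 0, "z": 0.025, "spin": 0, "jaw": 0.05}, {"x": 0, "y": 0, "z": 0.043, "spin": 0, "jaw": 0.05}, {"x": 0, "y": 0, "z": 0.043, "spin": 0, "jaw": 0.05}, {"x": 0, "y": 0, "z": 0.043, "spin": 0, "jaw": 0.005}, {"x": 0, "y": 0, "z": 0.043, "spin": 0, "jaw": 0.005}, {"x": 0, "y": 0, "z": 0.043, "spin": 0, "jaw": 0.005}, {"x": 0, "y": 0, "z": 0.043, "spin": 0, "jaw": 0.005}, {"x": 0, "y": 0, "z": 0.043, "spin": 0, "jaw": 0.005}, {"x": 0, "y": 0, "z": 0.043, "spin": 0, "jaw": 0.005}, {"x": 0, "y": 0, "z": 0.043, "spin": 0, "jaw": 0.005}, {"x": 0, "y": 0, "z": 0.043, "spin": 0, "jaw": 0.005}], "grip_force": 25}}

```text
time: 13.53
eef_pos: [0.4728, -0.1884, 0.0955]
tcp_rot: [0.102, 3.139, -0.0]
contact_force: [-0.2, -0.7, 3.4]
grip_width: 0.127
```

```bash
python3 - <<'E'
from h import *
rel([(.4727,-.188,.3)],85.8)
E
```

```text
t 13.533 tcp [ 0.4728 -0.1884  0.0955] yhead 86.27 F [-0.25 -0.68  3.4 ] grip 0.0119 zt [ 0. -0. -1.]
spin 0.47
(0.4727, -0.188, 0.3) -> [ 0.      0.0004 -0.2045]
```

Request:
{"op": "play_rows", "data": {"rows": [{"x": 0, "y": 0, "z": -0.005, "spin": 0, "jaw": 0.005}, {"x": 0, "y": 0, "z": -0.02, "spin": 0, "jaw": 0.005}, {"x": 0, "y": 0, "z": -0.045, "spin": 0, "jaw": 0.005}, {"x": 0, "y": 0, "z": -0.075, "spin": 0, "jaw": 0.005}, {"x": 0, "y": 0, "z": -0.105, "spin": 0, "jaw": 0.005}, {"x": 0, "y": 0, "z": -0.135, "spin": 0, "jaw": 0.005}, {"x": 0, "y": 0, "z": -0.165, "spin": 0, "jaw": 0.005}, {"x": 0, "y": 0, "z": -0.195, "spin": 0, "jaw": 0.005}, {"x": 0, "y": 0, "z": -0.215, "spin": 0, "jaw": 0.005}, {"x": 0, "y": 0, "z": -0.22, "spin": 0, "jaw": 0.005}], "grip_force": 40}}

```text
time: 14.37
eef_pos: [0.4731, -0.1885, 0.3185]
tcp_rot: [0.102, 3.136, -0.003]
contact_force: [0.3, 0.3, -2.8]
grip_width: 0.126
```

```bash
python3 - <<'E'
from h import *
rel([(.4537,.211,.315)],85.8)
p,d=shot("side","side8")
cv2.imwrite("pics/c8s.png",cv2.resize(p[250:400,240:440,::-1],None,fx=4,fy=4,interpolation=cv2.INTER_CUBIC))
E
```

```text
t 14.367 tcp [ 0.4731 -0.1885  0.3185] yhead 86.27 F [ 0.29  0.26 -2.84] grip 0.0118 zt [ 0.004 -0.002 -1.   ]
spin 0.47
(0.4537, 0.211, 0.315) -> [0.0453 0.3974 0.0027]
```

View pics/c8s.png

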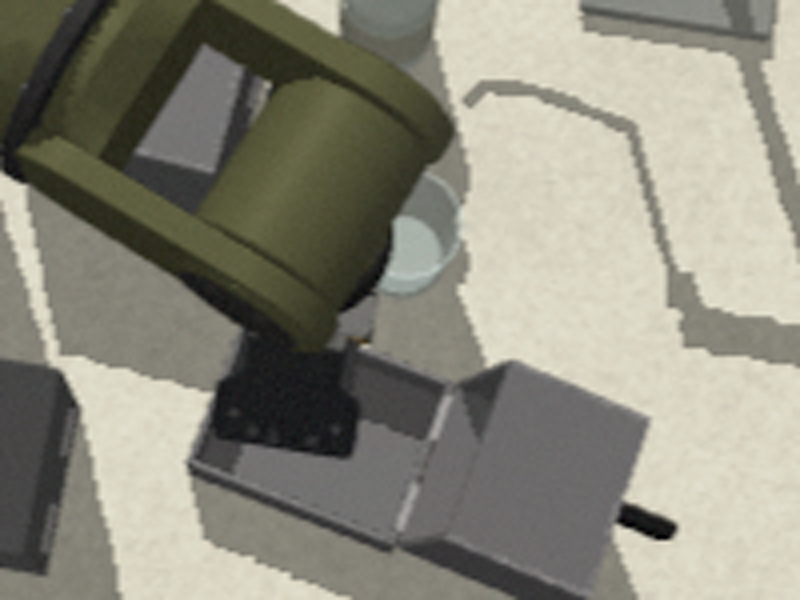

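Lid stays open, the case is empty, and the load is on the gripper. Now carrying it to in front of the hook tip.

Request:
{"op": "play_rows", "data": {"rows": [{"x": 0.001, "y": 0.008, "z": 0.0, "spin": 0.5, "jaw": 0.005}, {"x": 0.003, "y": 0.024, "z": 0.0, "spin": 0.5, "jaw": 0.005}, {"x": 0.006, "y": 0.05, "z": 0.0, "spin": 0.5, "jaw": 0.005}, {"x": 0.0095, "y": 0.08, "z": 0.0, "spin": 0.5, "jaw": 0.005}, {"x": 0.013, "y": 0.11, "z": 0.0, "spin": 0.5, "jaw": 0.005}, {"x": 0.0165, "y": 0.14, "z": 0.0, "spin": 0.5, "jaw": 0.005}, {"x": 0.02, "y": 0.17, "z": 0.0, "spin": 0.5, "jaw": 0.005}, {"x": 0.0235, "y": 0.2, "z": 0.0, "spin": 0.5, "jaw": 0.005}, {"x": 0.027, "y": 0.23, "z": 0.0, "spin": 0.5, "jaw": 0.005}, {"x": 0.03, "y": 0.26, "z": 0.0, "spin": 0.5, "jaw": 0.005}, {"x": 0.0335, "y": 0.29, "z": 0.0, "spin": 0.5, "jaw": 0.005}, {"x": 0.037, "y": 0.32, "z": 0.0, "spin": 0.5, "jaw": 0.005}, {"x": 0.04, "y": 0.35, "z": 0.0, "spin": 0.5, "jaw": 0.005}, {"x": 0.0425, "y": 0.373, "z": 0.0, "spin": 0.5, "jaw": 0.005}, {"x": 0.0445, "y": 0.389, "z": 0.0, "spin": 0.5, "jaw": 0.005}, {"x": 0.0453, "y": 0.397, "z": 0.0, "spin": 0.5, "jaw": 0.005}, {"x": 0.0453, "y": 0.397, "z": 0.0, "spin": 0.5, "jaw": 0.005}, {"x": 0.0453, "y": 0.397, "z": 0.0, "spin": 0.5, "jaw": 0.005}]}}

```text
time: 15.92
eef_pos: [0.4529, 0.2105, 0.3141]
tcp_rot: [-0.115, -3.138, 0.001]
contact_force: [-0.5, 0.2, -3.5]
grip_width: 0.126
```

```bash
python3 - <<'E'
from h import *
rel([(.4537,.211,.2355),(.5285,.2055,.2355)],85.8)
p,d=shot("side","side9"); print(stemang("side",d))
p2,d2=shot("top","top9"); print(stemang("top",d2))
cv2.imwrite("pics/c9s.png",cv2.resize(p[110:290,250:460,::-1],None,fx=3.3,fy=3.3,interpolation=cv2.INTER_CUBIC))
E
```

```text
t 15.917 tcp [0.4529 0.2105 0.3141] yhead 85.79 F [-0.49  0.19 -3.47] grip 0.0118 zt [-0.002 -0.001 -1.   ]
spin -0.01
(0.4537, 0.211, 0.2355) -> [-0.0008  0.0006  0.0786]
(0.5285, 0.2055, 0.2355) -> [-0.0759  0.0006  0.0785]
(-0.016, 73)
(-0.007, 82)
```

View pics/c9s.png

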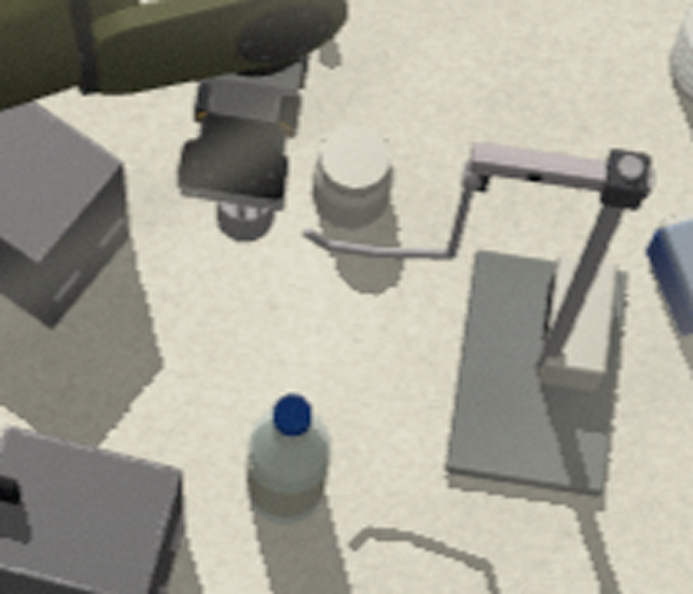

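View pics/top9.png

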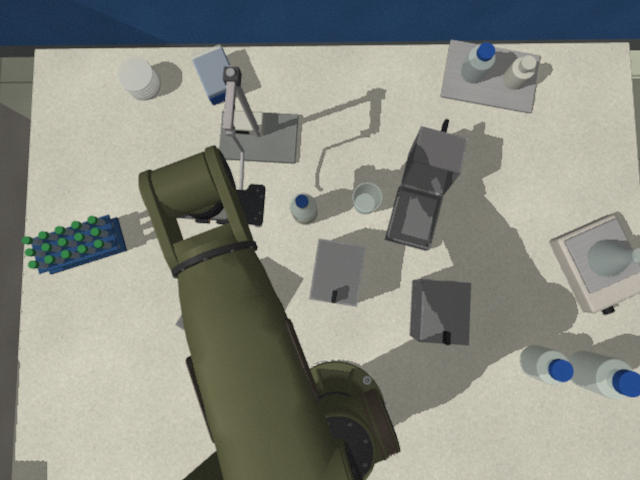

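```bash
python3 - <<'E'
from h import *
for n in ("side","top"):
  for nm in ("6","9"):
    S=stand(cloud(n,load(n+nm)[1]).reshape(-1,3)); S=S[(abs(S[:,1])<.012)&(S[:,2]>.18)&(S[:,2]<.24)]
    for x0 in np.arange(-.034,.08,.01):
        k=S[(S[:,0]>=x0)&(S[:,0]<x0+.01)]
        if len(k): print(n+nm,round(x0+.005,3),len(k),"y",np.median(k[:,1]).round(4),"z",np.median(k[:,2]).round(4),k[:,2].max().round(4))
S=stand(cloud("side",load("side9")[1]).reshape(-1,3)); k=S[(S[:,0]>-.12)&(S[:,0]<-.04)&(abs(S[:,1])<.06)&(S[:,2]>.2)&(S[:,2]<.32)]
print(len(k)); 
for z0 in np.arange(.2,.32,.01):
    q=k[(k[:,2]>=z0)&(k[:,2]<z0+.01)]
    if len(q): print(round(z0,2),len(q),q.mean(0).round(4),q.min(0).round(3),q.max(0).round(3))
E
```

```text
side6 -0.029 7 y 0.0009 z 0.2106 0.215
side6 -0.019 15 y 0.0011 z 0.2059 0.2161
side6 -0.009 13 y 0.0002 z 0.1997 0.2062
side6 0.001 13 y 0.0004 z 0.2 0.2032
side6 0.011 12 y 0.0001 z 0.2006 0.2027
side6 0.021 14 y 0.001 z 0.1983 0.2016
side6 0.031 12 y -0.0005 z 0.2029 0.2072
side6 0.041 12 y 0.0002 z 0.2026 0.207
side6 0.051 12 y 0.0014 z 0.2064 0.2101
side6 0.061 12 y 0.0014 z 0.2115 0.214
side6 0.071 12 y 0.0026 z 0.2129 0.2172
side6 0.081 22 y -0.0012 z 0.2238 0.2387
side9 -0.029 8 y 0.0012 z 0.2128 0.2231
side9 -0.019 15 y -0.0005 z 0.2074 0.2177
side9 -0.009 13 y 0.0003 z 0.199 0.2093
side9 0.001 13 y -0.0001 z 0.1996 0.2035
side9 0.011 12 y 0.0012 z 0.1981 0.2063
side9 0.021 14 y -0.0001 z 0.1984 0.2021
side9 0.031 12 y -0.0007 z 0.203 0.2076
side9 0.041 12 y 0.0004 z 0.2052 0.2114
side9 0.051 12 y 0.0005 z 0.2075 0.2106
side9 0.061 12 y 0.001 z 0.2114 0.22
side9 0.071 13 y 0.0018 z 0.2157 0.2226
side9 0.081 17 y -0.002 z 0.2253 0.2368
top6 -0.029 12 y 0.0001 z 0.2146 0.2181
top6 -0.019 14 y -0.0004 z 0.2076 0.2117
top6 -0.009 16 y 0.0009 z 0.2002 0.2045
top6 0.001 15 y 0.000
[... 619 characters left out ...]
.0006 z 0.2147 0.238
top9 0.081 15 y -0.0018 z 0.2264 0.2383
162
0.22 8 [-0.078  -0.0158  0.2274] [-0.094 -0.02   0.224] [-0.061 -0.008  0.23 ]
0.23 28 [-0.0711 -0.015   0.2345] [-0.094 -0.021  0.23 ] [-0.053  0.002  0.24 ]
0.24 33 [-0.0723 -0.0162  0.2448] [-0.094 -0.022  0.24 ] [-0.054  0.     0.248]
0.25 30 [-0.0764 -0.0164  0.2552] [-0.094 -0.022  0.25 ] [-0.055 -0.007  0.26 ]
0.26 52 [-0.0733 -0.0144  0.2638] [-0.092 -0.022  0.26 ] [-0.057 -0.008  0.27 ]
0.27 4 [-0.0747 -0.0201  0.273 ] [-0.078 -0.02   0.271] [-0.073 -0.019  0.275]
0.28 2 [-0.0736 -0.0238  0.2866] [-0.075 -0.024  0.284] [-0.073 -0.023  0.289]
0.29 5 [-0.0751 -0.0258  0.2962] [-0.077 -0.027  0.294] [-0.072 -0.025  0.298]
```

Request:
{"op": "play_rows", "data": {"rows": [{"x": -0.0005, "y": 0.0005, "z": 0.01, "spin": 0, "jaw": 0.005}, {"x": -0.0005, "y": 0.0005, "z": 0.03, "spin": 0, "jaw": 0.005}, {"x": -0.0005, "y": 0.0005, "z": 0.05, "spin": 0, "jaw": 0.005}, {"x": -0.0005, "y": 0.0005, "z": 0.068, "spin": 0, "jaw": 0.005}, {"x": -0.0005, "y": 0.0005, "z": 0.077, "spin": 0, "jaw": 0.005}, {"x": -0.0005, "y": 0.0005, "z": 0.078, "spin": 0, "jaw": 0.005}, {"x": -0.0005, "y": 0.0005, "z": 0.078, "spin": 0, "jaw": 0.005}, {"x": -0.003, "y": 0.0005, "z": 0.078, "spin": 0, "jaw": 0.005}, {"x": -0.008, "y": 0.0005, "z": 0.078, "spin": 0, "jaw": 0.005}, {"x": -0.015, "y": 0.0005, "z": 0.078, "spin": 0, "jaw": 0.005}, {"x": -0.022, "y": 0.0005, "z": 0.078, "spin": 0, "jaw": 0.005}, {"x": -0.026, "y": 0.0005, "z": 0.078, "spin": 0, "jaw": 0.005}, {"x": -0.028, "y": 0.0005, "z": 0.078, "spin": 0, "jaw": 0.005}, {"x": -0.028, "y": 0.0005, "z": 0.078, "spin": 0, "jaw": 0.005}]}}

```text
time: 17.18
eef_pos: [0.4817, 0.2091, 0.237]
tcp_rot: [-0.116, -3.139, 0.0]
contact_force: [-1.0, -0.5, -4.0]
grip_width: 0.125
```

```bash
python3 - <<'E'
from h import *
rel([(.5285,.2055,.2355)],85.8)
p,d=shot("side","side10"); print(stemang("side",d))
cv2.imwrite("pics/c10s.png",cv2.resize(p[130:230,300:440,::-1],None,fx=5.5,fy=5.5,interpolation=cv2.INTER_CUBIC))
E
```

```text
t 17.183 tcp [0.4817 0.2091 0.237 ] yhead 85.75 F [-1.02 -0.48 -3.95] grip 0.0118 zt [-0. -0. -1.]
spin -0.05
(0.5285, 0.2055, 0.2355) -> [-0.047  -0.0001  0.0015]
(-0.007, 72)
```

View pics/c10s.png

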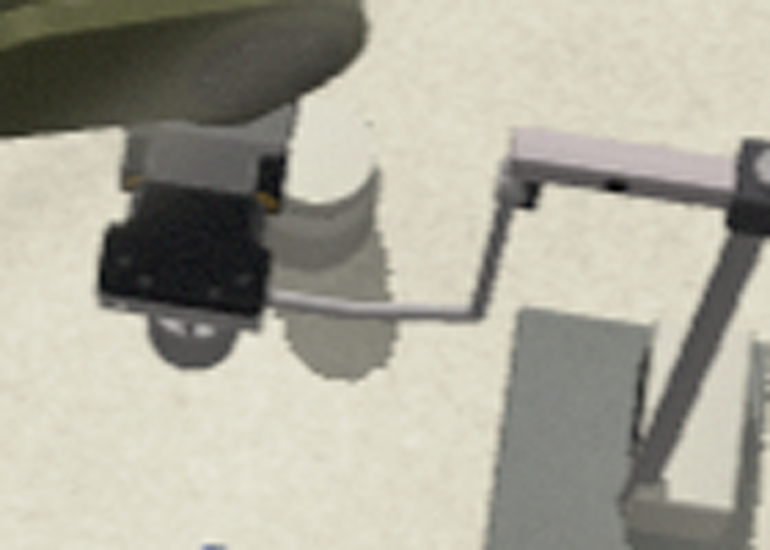

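Request:
{"op": "play_rows", "data": {"rows": [{"x": -0.004, "y": 0, "z": 0.001, "spin": 0, "jaw": 0.005}, {"x": -0.01, "y": 0, "z": 0.001, "spin": 0, "jaw": 0.005}, {"x": -0.018, "y": 0, "z": 0.001, "spin": 0, "jaw": 0.005}, {"x": -0.026, "y": 0, "z": 0.001, "spin": 0, "jaw": 0.005}, {"x": -0.034, "y": 0, "z": 0.001, "spin": 0, "jaw": 0.005}, {"x": -0.041, "y": 0, "z": 0.001, "spin": 0, "jaw": 0.005}, {"x": -0.045, "y": 0, "z": 0.001, "spin": 0, "jaw": 0.005}, {"x": -0.047, "y": 0, "z": 0.001, "spin": 0, "jaw": 0.005}, {"x": -0.047, "y": 0, "z": 0.001, "spin": 0, "jaw": 0.005}, {"x": -0.047, "y": 0, "z": 0.001, "spin": 0, "jaw": 0.005}]}}

```text
time: 18.07
eef_pos: [0.528, 0.2058, 0.2361]
tcp_rot: [-0.116, -3.139, 0.0]
contact_force: [0.2, 0.5, -3.5]
grip_width: 0.123
```

```bash
python3 - <<'E'
from h import *
rel([(.5285,.2055,.2095)],85.8)
p,d=shot("side","side11"); print(stemang("side",d))
cv2.imwrite("pics/c11s.png",cv2.resize(p[130:230,300:440,::-1],None,fx=5.5,fy=5.5,interpolation=cv2.INTER_CUBIC))
S=stand(cloud("side",d).reshape(-1,3)); k=S[(S[:,0]>-.05)&(S[:,0]<.05)&(abs(S[:,1])<.04)&(S[:,2]>.12)&(S[:,2]<.192)]
for z0 in np.arange(.14,.19,.01):
    q=k[(k[:,2]>=z0)&(k[:,2]<z0+.01)]
    if len(q): print(round(z0,2),len(q),q.mean(0).round(4),q.min(0).round(3),q.max(0).round(3))
E
```

```text
t 18.067 tcp [0.528  0.2058 0.2361] yhead 85.77 F [ 0.16  0.52 -3.53] grip 0.0116 zt [-0. -0. -1.]
spin -0.03
(0.5285, 0.2055, 0.2095) -> [-0.0005 -0.0002  0.0266]
(-0.011, 70)
0.14 7 [-0.0056 -0.0137  0.1485] [-0.019 -0.019  0.146] [ 0.018 -0.007  0.15 ]
0.15 23 [ 0.0038 -0.0146  0.1549] [-0.019 -0.02   0.15 ] [ 0.022 -0.001  0.16 ]
0.16 29 [-0.0007 -0.0147  0.1648] [-0.02 -0.02  0.16] [ 0.021 -0.002  0.169]
0.17 20 [-0.0002 -0.0153  0.1747] [-0.02  -0.021  0.171] [ 0.019 -0.006  0.178]
0.18 35 [ 0.0012 -0.0163  0.1849] [-0.014 -0.021  0.18 ] [ 0.016 -0.012  0.189]
```

View pics/c11s.png

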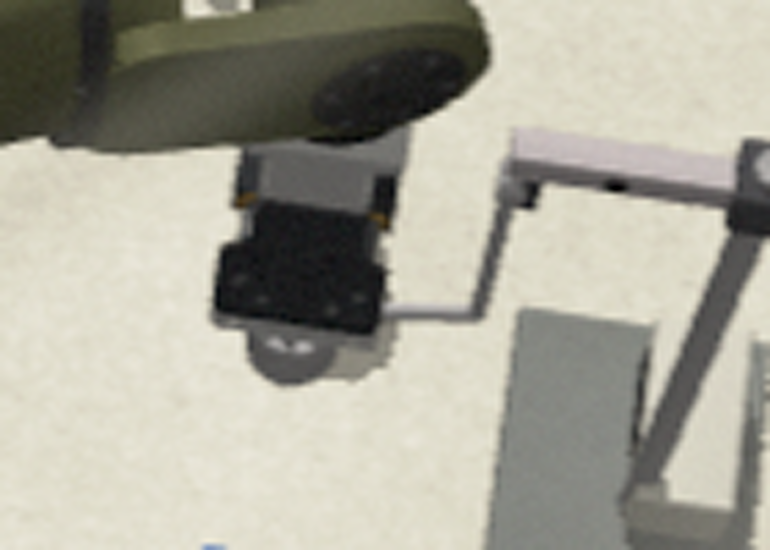

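Request:
{"op": "play_rows", "data": {"rows": [{"x": -0.0005, "y": 0, "z": 0.005, "spin": 0, "jaw": 0.005}, {"x": -0.0005, "y": 0, "z": 0.011, "spin": 0, "jaw": 0.005}, {"x": -0.0005, "y": 0, "z": 0.017, "spin": 0, "jaw": 0.005}, {"x": -0.0005, "y": 0, "z": 0.021, "spin": 0, "jaw": 0.005}, {"x": -0.0005, "y": 0, "z": 0.023, "spin": 0, "jaw": 0.005}, {"x": -0.0005, "y": 0, "z": 0.024, "spin": 0, "jaw": 0.005}, {"x": -0.0005, "y": 0, "z": 0.024, "spin": 0, "jaw": 0.005}]}}

```text
time: 18.7
eef_pos: [0.5286, 0.2057, 0.2119]
tcp_rot: [-0.116, -3.139, 0.0]
contact_force: [-0.5, -1.3, -3.8]
grip_width: 0.128
```

Request:
{"op": "play_rows", "data": {"rows": [{"x": 0, "y": 0, "z": 0.0015, "spin": 0, "jaw": 0.005}, {"x": 0, "y": 0, "z": 0.0015, "spin": 0, "jaw": 0.005}, {"x": 0, "y": 0, "z": 0.0015, "spin": 0, "jaw": 0.005}]}}

```text
time: 18.95
eef_pos: [0.5286, 0.2058, 0.2108]
tcp_rot: [0.116, 3.139, 0.0]
contact_force: [-0.9, 0.4, -2.6]
grip_width: 0.126
```

Request:
{"op": "play_rows", "data": {"rows": [{"x": 0, "y": 0, "z": 0.001, "spin": 0, "jaw": 0.005}, {"x": 0, "y": 0, "z": 0.001, "spin": 0, "jaw": 0.005}, {"x": 0, "y": 0, "z": 0.001, "spin": 0, "jaw": 0.005}, {"x": 0, "y": 0, "z": 0.001, "spin": 0, "jaw": 0.005}]}}

```text
time: 19.28
eef_pos: [0.5288, 0.2058, 0.2102]
tcp_rot: [0.116, 3.139, 0.001]
contact_force: [-2.0, 0.7, 3.5]
grip_width: 0.127
```

Request:
{"op": "play_rows", "data": {"rows": [{"x": 0, "y": 0, "z": 0.001, "spin": 0, "jaw": 0.005}, {"x": 0, "y": 0, "z": 0.001, "spin": 0, "jaw": 0.005}, {"x": 0, "y": 0, "z": 0.001, "spin": 0, "jaw": 0.005}]}}

```text
time: 19.53
eef_pos: [0.529, 0.206, 0.2099]
tcp_rot: [0.116, 3.138, 0.001]
contact_force: [-2.0, -0.1, 9.9]
grip_width: 0.124
```

Request:
{"op": "play_rows", "data": {"rows": [{"x": 0, "y": 0, "z": -0.0014, "spin": 0, "jaw": 0.005}, {"x": 0, "y": 0, "z": -0.0014, "spin": 0, "jaw": 0.005}, {"x": 0, "y": 0, "z": -0.0014, "spin": 0, "jaw": 0.005}], "grip_force": 10}}

```text
time: 19.78
eef_pos: [0.5287, 0.2057, 0.2102]
tcp_rot: [0.116, 3.139, 0.0]
contact_force: [-0.6, -0.7, 3.9]
grip_width: 0.125
```

Request:
{"op": "play_rows", "data": {"rows": [{"x": 0, "y": 0, "z": 0, "spin": 0, "jaw": 0.014}, {"x": 0, "y": 0, "z": 0, "spin": 0, "jaw": 0.016}, {"x": 0, "y": 0, "z": 0, "spin": 0, "jaw": 0.018}, {"x": 0, "y": 0, "z": 0, "spin": 0, "jaw": 0.02}, {"x": 0, "y": 0, "z": 0, "spin": 0, "jaw": 0.03}, {"x": 0, "y": 0, "z": 0, "spin": 0, "jaw": 0.04}, {"x": 0, "y": 0, "z": 0, "spin": 0, "jaw": 0.05}, {"x": 0, "y": 0, "z": 0, "spin": 0, "jaw": 0.05}]}}

```text
time: 20.45
eef_pos: [0.5286, 0.2057, 0.21]
tcp_rot: [-0.116, -3.139, 0.0]
contact_force: [0.1, 0.4, 0.3]
grip_width: 0.461
```

```bash
python3 - <<'E'
from h import *
rel([])
for i in range(4):
    p,d=shot("side","side12"); print(stemang("side",d))
cv2.imwrite("pics/c12s.png",cv2.resize(p[130:230,300:440,::-1],None,fx=5.5,fy=5.5,interpolation=cv2.INTER_CUBIC))
S=stand(cloud("side",d).reshape(-1,3)); k=S[(S[:,0]>-.05)&(S[:,0]<.05)&(abs(S[:,1])<.04)&(S[:,2]>.11)&(S[:,2]<.18)]
for z0 in np.arange(.11,.17,.01):
    q=k[(k[:,2]>=z0)&(k[:,2]<z0+.01)]
    if len(q): print(round(z0,2),len(q),q.mean(0).round(4),q.min(0).round(3),q.max(0).round(3))
E
```

```text
t 20.45 tcp [0.5286 0.2057 0.21  ] yhead 85.77 F [0.1  0.42 0.29] grip 0.0433 zt [-0. -0. -1.]
(-0.009, 71)
(-0.007, 68)
(-0.006, 71)
(-0.002, 70)
0.12 14 [-0.0011 -0.0166  0.1264] [-0.014 -0.02   0.121] [ 0.015 -0.012  0.13 ]
0.13 22 [ 0.0021 -0.0147  0.1337] [-0.018 -0.021  0.13 ] [ 0.021 -0.006  0.14 ]
0.14 29 [ 0.0016 -0.0154  0.1443] [-0.019 -0.022  0.14 ] [ 0.021 -0.007  0.15 ]
0.15 19 [-0.0003 -0.0167  0.1545] [-0.016 -0.02   0.151] [ 0.013 -0.01   0.16 ]
0.16 15 [ 0.0019 -0.0169  0.1627] [-0.013 -0.021  0.161] [ 0.018 -0.014  0.167]
```

View pics/c12s.png

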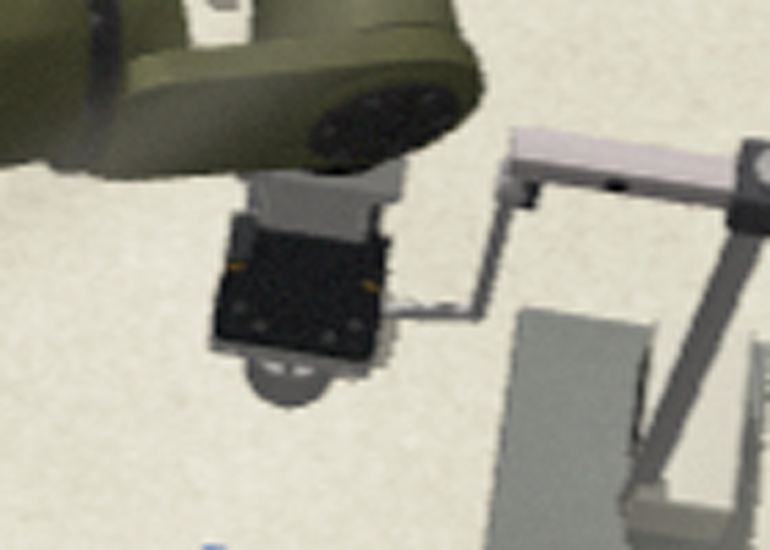

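Weight hangs freely. Raise straight up (opening a little more), then back away.

Request:
{"op": "play_rows", "data": {"rows": [{"x": 0, "y": 0, "z": 0, "spin": 0, "jaw": 0.06}, {"x": 0, "y": 0, "z": 0, "spin": 0, "jaw": 0.06}, {"x": 0, "y": 0, "z": -0.01, "spin": 0, "jaw": 0.06}, {"x": 0, "y": 0, "z": -0.03, "spin": 0, "jaw": 0.06}, {"x": 0, "y": 0, "z": -0.055, "spin": 0, "jaw": 0.06}, {"x": 0, "y": 0, "z": -0.08, "spin": 0, "jaw": 0.06}, {"x": 0, "y": 0, "z": -0.1, "spin": 0, "jaw": 0.06}, {"x": 0.03, "y": 0, "z": -0.11, "spin": 0, "jaw": 0.06}, {"x": 0.07, "y": 0, "z": -0.11, "spin": 0, "jaw": 0.06}, {"x": 0.1, "y": 0, "z": -0.11, "spin": 0, "jaw": 0.06}, {"x": 0.12, "y": 0, "z": -0.11, "spin": 0, "jaw": 0.06}, {"x": 0.12, "y": 0, "z": -0.11, "spin": 0, "jaw": 0.06}]}}

```text
time: 21.65
eef_pos: [0.4064, 0.2149, 0.3219]
tcp_rot: [0.114, 3.137, 0.002]
contact_force: [0.7, -0.2, 1.2]
grip_width: 0.642
```

```bash
python3 - <<'E'
from h import *
rel([])
for i in range(8):
    p,d=shot("side","side13")
    S=stand(cloud("side",d).reshape(-1,3)); k=S[(abs(S[:,0])<.03)&(abs(S[:,1])<.05)&(S[:,2]>.1)&(S[:,2]<.165)]
    t=S[(abs(S[:,0])<.03)&(abs(S[:,1])<.05)&(S[:,2]>.225)&(S[:,2]<.26)]
    print(stemang("side",d),"cyl",k.mean(0).round(4),"tab",len(t),t.mean(0).round(4),t[:,2].max().round(4))
p2,d2=shot("top","top13")
cv2.imwrite("pics/c13s.png",cv2.resize(p[130:230,300:440,::-1],None,fx=5.5,fy=5.5,interpolation=cv2.INTER_CUBIC))
for n,dd in (("side",d),("top",d2)):
    W=cloud(n,dd).reshape(-1,3)
    def c(lo,hi,cx,cy,r=.06):
        b=W[(W[:,2]>lo)&(W[:,2]<hi)&(abs(W[:,0]-cx)<r)&(abs(W[:,1]-cy)<r)][:,:2]; return len(b),np.round(cv2.minEnclosingCircle(b.astype(np.float32))[0],4)
    print(n,"cap",c(.185,.2,.5014,.0727),"jar",c(.068,.08,.5355,.3445),"beaker",c(.085,.1,.525,-.08,.045))
E
```

```text
t 21.65 tcp [0.4064 0.2149 0.3219] yhead 85.86 F [ 0.7  -0.18  1.21] grip 0.0603 zt [ 0.002  0.001 -1.   ]
(-0.004, 71) cyl [ 0.0012 -0.0066  0.1527] tab 73 [ 0.0008 -0.0004  0.2396] 0.2504
(-0.009, 70) cyl [ 0.0012 -0.0067  0.1529] tab 76 [ 0.0011 -0.0009  0.2405] 0.252
(-0.005, 69) cyl [ 0.0011 -0.007   0.1527] tab 70 [ 0.0007 -0.0003  0.241 ] 0.2515
(-0.006, 68) cyl [ 0.0011 -0.0067  0.1527] tab 76 [ 0.0008 -0.0007  0.24  ] 0.2503
(-0.004, 69) cyl [ 0.0009 -0.007   0.153 ] tab 75 [ 0.001  -0.0007  0.2404] 0.2505
(-0.007, 75) cyl [ 0.0011 -0.007   0.153 ] tab 78 [ 0.0011 -0.0009  0.2398] 0.25
(-0.011, 75) cyl [ 0.001  -0.007   0.1529] tab 75 [ 0.0006 -0.0012  0.2402] 0.2503
(-0.009, 76) cyl [ 0.001  -0.0071  0.1528] tab 75 [ 0.0007 -0.0014  0.24  ] 0.2503
side cap (108, array([0.5017, 0.0738])) jar (295, array([0.5355, 0.3466])) beaker (135, array([ 0.526 , -0.0787]))
top cap (137, array([0.5015, 0.0726])) jar (0, array([0., 0.])) beaker (156, array([ 0.5252, -0.0801]))
```

View pics/c13s.png

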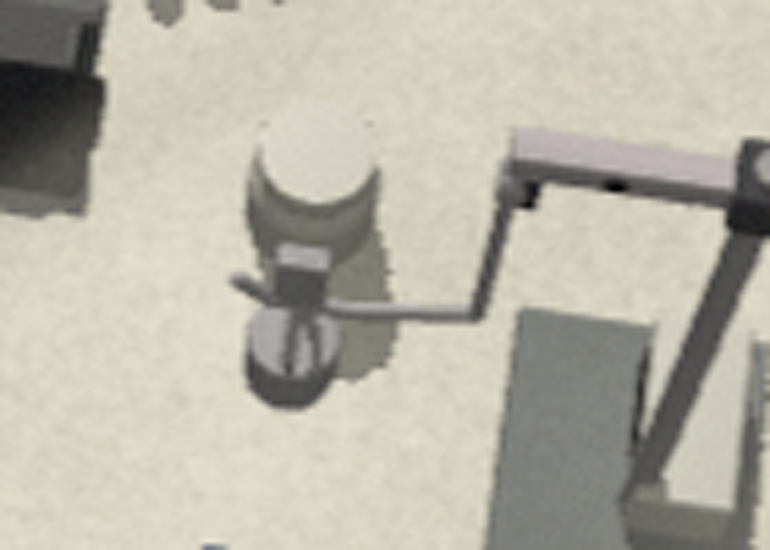

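View pics/side13.png

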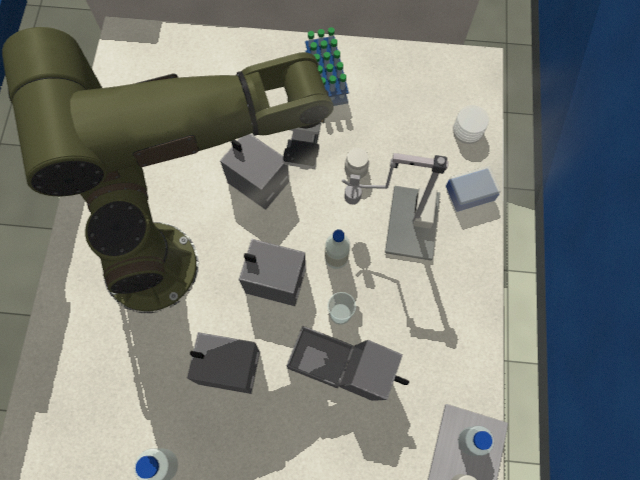

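```bash
python3 -c "
from workcell import r; print(r.hand_in())"
```

```text
the job is handed in; nothing more can be done
None
```

The task was carried out in order, and the job was handed in at about 22 s of the 72 s allowed. `hand_in` gives no verdict, so what follows rests on my own last camera checks.

**What I did**
- **Lid:** I took the case farthest from the base (0.52 m; the three look-alikes are at 0.34–0.38 m). I swung its lid by the fin to about 1.25 rad and let go, and it sank back to its stop.
- **Hook:** I timed a descent of the open jaws to the measured swing (amplitude 0.52 rad, period 0.726 s). I closed them to about 10 mm and opened again, which left a swing of about 0.02 rad.
- **Weight:** I gripped it by its tab, threaded the prong through the stirrup, lowered it until it rested on the prong, then let go and backed off.

**Last checks**

| Item | Result |
|---|---|
| Hook | Within 0.011 rad of plumb over eight pictures, practically still |
| Weight | Tab and cylinder both about 1 mm from the seat along the prong; upright and not swinging |
| Lid | Open, by eye in the pictures; I did not measure its angle |
| Bottle, jar, beaker | Within about 2 mm of where they stood |
| Gripper | About 0.12 m away from the weight, touching nothing |

**Disagreements:**
- The top camera could not see the jar at the end because the arm was in the way, so its position comes from the side camera only.
- The highest tab reading was about 0.250 m against an expected 0.243 m. I put that down to depth noise on the edge.

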